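Roll down the pasted labels on cans with a hand-cranked roller stand

TASK

The small cans lying in the notched drying rack have freshly pasted labels that must be rolled down. Fit the loose crank on the roller stand's splined shaft (turn it until the teeth mesh, then push it fully home), lay all the small cans lengthwise in the cradle between the two rollers, end to end, and then turn the crank through two full turns. Afterwards lay every can back across both battens of the rack, each in a V-notch of its own, leave the crank fully home on the shaft, and do not disturb the paste pot, the label roll or the tall can standing by.

Things in the scene. Friction and masses are not known exactly. Their poses are not given: they have to be found in the camera images.
- stand: Roller stand, fixed. Origin on the table under the middle of the roller bed; y along the rollers to the gearbox, z up. Two rollers (rubber rings 24 mm across, axes at x = -23, +23 mm, 60 mm up) between end plates 112 mm wide, 82 mm high, inner faces at y = -151, +151 mm. Beyond, at y = 255 mm, the gearbox: 84 mm square, 85 mm high, with a boss to 96 mm and the upright splined shaft on top.
- cradle (a point): Middle of the trough between the rollers, 91.5 mm above the table: the axis of a seated small can passes through it along y (frame parallel to the stand's). Roller tops are 19.5 mm below, 23 mm to either side. Three cans fit end to end, e.g. with middles at y = -98, 0, 98 mm.
- shaft_seat (a point): Centre of the splined shaft's shoulder, on its upright axis, 100 mm above the table; the frame turns with the shaft, z up. The hub rests on this 38 mm shoulder when home. Above it six teeth, 22 mm high, 5 mm wide, one along x and then every 60 degrees, out to 14.5 mm radius, on a core of 10 mm radius with a rounded nose, top 32 mm above the shoulder.
- drive (a joint): Angle of the splined shaft, rad, anticlockwise from above positive; starts between -0.5 and 0.5, no limit either way. At 0 a tooth points along the stand's x. Stays where it is left; about 0.12 N m turns it. It drives both rollers at twice its speed and they turn the cans: one crank turn rolls a can about once round. Either direction will do.
- crank: Loose steel crank, 0.53 kg, standing on its hub, knob up. Origin: centre of the hub's underside; x along the arm, z up. Hub 36 mm high with two flats, 28 mm wide, 47 mm apart, parallel to the arm, free to grip. Arm 18 mm wide, 24 to 34 mm up, to 97 mm from the hub axis. Fits when its x is a multiple of 60 degrees (within 5) from shaft_seat's x; else it sits 22 mm too high on the tooth ends.
- hub_bore (a point): Centre of the crank hub's through bore, at the underside (same place and axes as the crank's origin). Six slots, one along x and then every 60 degrees, out to 16.5 mm radius, between six teeth 5 mm wide that reach in to 12 mm radius, all 36 mm high. Opposite the arm a balance weight, 30 mm across, 19 to 39 mm above the underside, centred 43 mm from the axis.
- knob_mid (a point): Middle of the crank's upright black knob: 85 mm from the hub axis along the crank's x, 59 mm above the hub's underside. Knob 20 mm in diameter (24 mm at its top), 48 mm tall, spinning freely on its pin, so the hand need not turn while the crank goes round. The point spins with the knob.
- rack: Wooden drying rack, fixed. Origin on the table under its middle; y along the row of notches, z up. Two battens 14 mm thick, 360 mm long, 40 mm high, middles at x = -27, +27 mm (40 mm free between, over an 8 mm board), each with four 90-degree V-notches, 52 mm wide at the top, at y = -135, -45, 45, 135 mm. Cans lie across both battens along the rack's x, axis 52 mm above the table.
- notch0 (a point): Where the middle of a seated can lies in notch 0 of the rack, y = -135 mm, 52 mm above the table; frame parallel to the rack's.
- notch1 (a point): Where the middle of a seated can lies in notch 1 of the rack, y = -45 mm, 52 mm above the table; frame parallel to the rack's.
- notch2 (a point): Where the middle of a seated can lies in notch 2 of the rack, y = 45 mm, 52 mm above the table; frame parallel to the rack's.
- notch3 (a point): Where the middle of a seated can lies in notch 3 of the rack, y = 135 mm, 52 mm above the table; frame parallel to the rack's.
- can0: Small food can with a paper label, 54 mm diameter, 80 mm long, about 0.2 kg, at first lying in one of the rack's notches (2 or 3 of can0 to can3 are present). Origin at the middle of its axis; x along its axis, either end alike.
- can1: Small food can with a paper label, 54 mm diameter, 80 mm long, about 0.2 kg, at first lying in one of the rack's notches (2 or 3 of can0 to can3 are present). Origin at the middle of its axis; x along its axis, either end alike.
- can2: Small food can with a paper label, 54 mm diameter, 80 mm long, about 0.2 kg, at first lying in one of the rack's notches (2 or 3 of can0 to can3 are present). Origin at the middle of its axis; x along its axis, either end alike.
- can3: Small food can with a paper label, 54 mm diameter, 80 mm long, about 0.2 kg, at first lying in one of the rack's notches (2 or 3 of can0 to can3 are present). Origin at the middle of its axis; x along its axis, either end alike.
- paste_pot: Bystander: white plastic paste pot with a grey lid, 72 mm diameter, 70 mm high. Origin under its centre.
- label_roll: Bystander: roll of paper standing on its end, 90 mm diameter, 68 mm high. Origin under its centre.
- big_can: Bystander: large food can, standing, 74 mm diameter, 110 mm high. Origin under its centre.

How it is judged:
On the way, in this order (a step that is already met when the one before it is completed fails the run):
1. the crank is fully home on the splined shaft and all the small cans lie in the cradle between the rollers (z of crank in the frame of shaft_seat between -0.003 and 0.003 m and horizontal distance between crank and shaft_seat below 0.004 m and angle between crank's own z axis and vertical below 0.07 rad and x of can0 in the frame of cradle between -0.006 and 0.006 m and z of can0 in the frame of cradle between -0.004 and 0.004 m and y of can0 in the frame of cradle between -0.115 and 0.115 m and angle between the x axis of each of can0, can1, can2, can3 and the y axis of cradle, either way round below 0.08 rad and x of can1 in the frame of cradle between -0.006 and 0.006 m and z of can1 in the frame of cradle between -0.004 and 0.004 m and y of can1 in the frame of cradle between -0.115 and 0.115 m and x of can2 in the frame of cradle between -0.006 and 0.006 m and z of can2 in the frame of cradle between -0.004 and 0.004 m and y of can2 in the frame of cradle between -0.115 and 0.115 m and x of can3 in the frame of cradle between -0.006 and 0.006 m and z of can3 in the frame of cradle between -0.004 and 0.004 m and y of can3 in the frame of cradle between -0.115 and 0.115 m), for 0.2 s.
2. with the cans still lying in the cradle and the crank home, the shaft has been turned two full turns (at least 11.6 rad from its zero, either way) (all of step 1 and (value of joint drive above 11.6 rad or value of joint drive below -11.6 rad)), for 0.1 s.
At the end, for the whole second after the job is handed in: Every small can rests in a V-notch across both battens: axis within 4 mm of seated height, middle within 12 mm of the battens' midline, square within 0.10 rad. The crank is home: hub within 3 mm of the shoulder and 4 mm of the shaft axis, tilt under 0.07 rad (z of crank in the frame of shaft_seat between -0.003 and 0.003 m and horizontal distance between crank and shaft_seat below 0.004 m and angle between crank's own z axis and vertical below 0.07 rad and z of can0 in the frame of rack between 0.048 and 0.056 m and x of can0 in the frame of rack between -0.012 and 0.012 m and y of can0 in the frame of rack between -0.15 and 0.15 m and angle between the x axis of each of can0, can1, can2, can3 and the x axis of rack, either way round below 0.1 rad and linear speed of each of can0, can1, can2, can3 below 0.02 m/s and angular speed of each of can0, can1, can2, can3 below 0.3 rad/s and z of can1 in the frame of rack between 0.048 and 0.056 m and x of can1 in the frame of rack between -0.012 and 0.012 m and y of can1 in the frame of rack between -0.15 and 0.15 m and z of can2 in the frame of rack between 0.048 and 0.056 m and x of can2 in the frame of rack between -0.012 and 0.012 m and y of can2 in the frame of rack between -0.15 and 0.15 m and z of can3 in the frame of rack between 0.048 and 0.056 m and x of can3 in the frame of rack between -0.012 and 0.012 m and y of can3 in the frame of rack between -0.15 and 0.15 m); the robot touches nothing.
It fails at once if the paste pot is pushed or knocked more than 40 mm away (distance of paste_pot from where it was at the start of the episode above 0.04 m).
It fails at once if the label roll is pushed or knocked more than 40 mm away (distance of label_roll from where it was at the start of the episode above 0.04 m).
It fails at once if the tall can is pushed or knocked more than 40 mm away (distance of big_can from where it was at the start of the episode above 0.04 m).
Of can0, can1, can2, can3 only 2 to 3 are there at a start; the rules pass over those that are not, and their reading is None.
At some moment in a run one of crank may be knocked a few centimetres aside while the robot is not near it.
Once in a run the grip may slacken for a moment while it holds something.
It also fails if it takes over 210 s, if anything falls off the work surface, if the arm or the gripper's body presses on something with over 40 N, if the wrist force passes 120 N, or if a joint passes its speed limit or range.

ROBOT

A 6-joint arm with a two-finger parallel gripper is mounted at the origin on the work surface. World frame = base frame: x ahead of the robot, y to its left, z up, the work surface at z = 0. Lengths are in m, angles in rad, forces in N, time in s.
With the tool pointing down it reaches from about 0.25 to 0.775 m from the base axis. Payload 4 kg.
Tool frame: the origin (TCP) lies at the very end of the fingers, on their centre line; the grasp point (between the pads) lies 19 mm behind it; y points along the fingers, x is the direction in which the jaws open and shut, and the axes are right-handed (so a half turn about y gives the same grasp; the last joint's range is limited). The gripper opens to 94 mm and grips with 3 to 60 N. Pads are 16 mm wide; open, the fingers measure 119 mm over their backs; the gripper's body (75 mm by 177 mm) begins 78 mm behind the grasp point.
Start: joints at [-1.379, 0.087, 1.371, -0, 1.684, -0.103], TCP at [0.16, -0.526, 0.206] pointing down, gripper open.
Joint ranges: [-3.1, 3.1], [-0.76, 2.03], [0.27, 2.55], [-1.08, 4.22], [0.17, 2.65], [-2.57, 2.57]. Speed limits (rad/s): [2.79, 2.79, 3.14, 3.14, 3.14, 3.14].

INTERFACE

Orientations are given as [roll, pitch, yaw] about the fixed x, y, z axes, in that order (R = Rz(yaw) Ry(pitch) Rx(roll)).
In Python, from bench import robot, snapshot, workorder gives the robot as it stands.
- The arm moves only by the tool play_rows, never from a script. Its argument "steps" is a list of rows, each an object of numbers: "x", "y", "z": the shift along the world's x, y, z in m; "rx", "ry", "rz": the turn, a rotation vector about the world's x, y, z in rad; "hand": the finger opening in m, from 0 to 0.094. A call has 1 to 8 rows; each row shifts and turns the commanded pose from where the row before left it; what a row does not reach is not made up. A row lasts 1/8 s, in which the tool goes at most 62.5 mm and 10.7 degrees, less where a joint would pass 70% of its speed; a pose out of reach is approached as far as the arm can. A call is refused whole if a number of a shift passes 0.0625 or a number of a turn 0.188, either way. A call with a gripper value outside its range is refused whole. The fingers move at their own pace and stop on an object; the grip force is fixed at half the most. Time passes only in rows, so rows that do not move let the fingers close. It gives the time, the measured TCP pose, the force and the opening at its end, in the units of the state.
- robot.get_obs(): the state, without advancing time (a new reading comes with each control period).
- snapshot(name): name is "scene" or "top" or "wrist"; returns a dict with "color" (384x512x3 uint8, red, green, blue), "range_z" (384x512 float32, m along the optical axis (not along the pixel's ray), 0 where there is no reading), "fov_y" (degrees; the focal length in pixels is half the picture's height over the tangent of half this angle, whatever the lens; pixels are square), "cx", "cy" (the principal point, pixels), "k1" (the pictures are not rectified: a ray, as slopes to the right and down, at radius r is drawn at 1 + k1 r^2 times it, then the intrinsics apply), "T" (4x4, takes a point from camera to world coordinates). Camera axes: x right, y down, z forward; pixel columns grow to the right and rows downward; lengths in m; the calibration is good to about 2 mm. A picture is of the moment at which its call begins.
- workorder.close_job(): hands the job in, once; it reports no verdict.
The state is a dict: "time": time; "joint_positions": joint angles; "qvel": joint speeds; "joint_torque": joint torques, N m; "tool_pos": TCP position; "ee_rot": TCP orientation; "wrist_force": force on the tool from outside, world axes, zero at the start; "wrist_torque": the same for the moment, N m; "width": finger opening in m.
Only numpy, scipy, OpenCV 4.12 (cv2) and the standard library are available. Lean on these libraries where they do the work, as an engineer would, in place of code of your own. Each camera call takes 0.05 s, during which the arm holds its last target.

## Working session

There is one attempt and no reset: what is moved stays moved. The work goes in short steps, Python scripts to look and compute and a tool call to move; the robot and the scene stay as the last step left them, time stands still between calls to the robot, and variables do not carry over. Pictures are saved under pics/ and viewed, and the job is handed in when it is done.

Besides the shell and the picture viewer there is one more tool, called after ">>>" in YAML: its name, and indented under it one key for each argument. play_rows: Moves the arm, as the interface text tells. Its arguments: {"type":"object","properties":{"steps":{"type":"array"}},"required":["steps"]}

```bash
ls; mkdir -p pics
cat > h.py <<'E'
import numpy as np, cv2
from bench import robot, snapshot, workorder
def save(s,n): cv2.imwrite('pics/'+n+'.png', s['color'][:,:,::-1])
def pts(s):
    c=s['color'];h,w=c.shape[:2];f=h/2/np.tan(np.radians(s['fov_y'])/2)
    K=np.array([[f,0,s['cx']],[0,f,s['cy']],[0,0,1.]])
    return K,f
def rays(s,uv):
    K,f=pts(s);uv=np.asarray(uv,float).reshape(-1,1,2)
    d=cv2.undistortPoints(uv,K,np.array([s['k1'],0,0,0,0.]))[:,0]
    return np.c_[d,np.ones(len(d))]
def plane(s,uv,z):
    r=rays(s,uv)@s['T'][:3,:3].T;o=s['T'][:3,3]
    return o+r*((z-o[2])/r[:,2])[:,None]
def cloud(s):
    h,w=s['range_z'].shape
    u,v=np.meshgrid(np.arange(w),np.arange(h))
    r=rays(s,np.stack([u,v],-1).reshape(-1,2))*s['range_z'].reshape(-1,1)
    p=(r@s['T'][:3,:3].T+s['T'][:3,3]).reshape(h,w,3)
    p[s['range_z']==0]=np.nan
    return p
def proj(s,P):
    K,f=pts(s);T=np.linalg.inv(s['T'])
    return cv2.projectPoints(np.asarray(P,float).reshape(-1,1,3),cv2.Rodrigues(T[:3,:3])[0],T[:3,3],K,np.array([s['k1'],0,0,0,0.]))[0][:,0]
def obs():
    o=robot.get_obs();return o
E
python3 - <<'E'
from h import *
for n in ['scene','top','wrist']:
    s=snapshot(n);save(s,n+'0');print(n,s['fov_y'],s['cx'],s['cy'],s['k1'],s['T'].round(3).tolist())
print(robot.get_obs())
E
```

```text
pics
scene 51.37403215199669 252.12531976802006 193.92390021588506 -0.022851737571383354 [[0.727, 0.579, -0.369, 1.024], [0.687, -0.609, 0.397, -0.51], [0.005, -0.542, -0.84, 1.124], [0.0, 0.0, 0.0, 1.0]]
top 53.72053417669075 255.5318669113443 190.45316468663177 -0.08376037542908171 [[0.002, -0.981, 0.196, 0.37], [-1.0, -0.002, 0.004, -0.009], [-0.003, -0.196, -0.981, 1.146], [0.0, 0.0, 0.0, 1.0]]
wrist 60.39404297963832 258.967652979995 193.63856577531382 -0.039446024325288216 [[0.291, -0.931, -0.222, 0.224], [-0.957, -0.284, -0.064, -0.507], [-0.003, 0.231, -0.973, 0.385], [0.0, 0.0, 0.0, 1.0]]
{'time': 0.15, 'joint_positions': array([-1.37909550e+00,  8.77753531e-02,  1.37188258e+00, -2.96363551e-05,
        1.68357498e+00, -1.03110483e-01]), 'qvel': array([ 0.00045505, -0.0008133 , -0.00308723,  0.00159345,  0.00224627,
       -0.00033052]), 'joint_torque': array([ 8.42405389e-04, -3.40642190e+01, -3.02793503e+01,  7.16849556e-02,
        3.04841332e-02, -1.18067128e-04]), 'tool_pos': array([ 0.15970954, -0.5258744 ,  0.20459088]), 'ee_rot': array([-1.57065679,  0.00163458, -1.27598822]), 'wrist_force': array([-0.59211256, -0.464579  , -0.22729721]), 'wrist_torque': array([ 0.00743103,  0.00628215, -0.03248445]), 'width': 0.09384172595432566}
```

View pics/scene0.png

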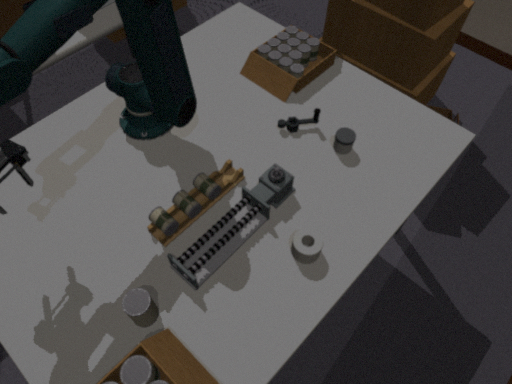

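View pics/top0.png

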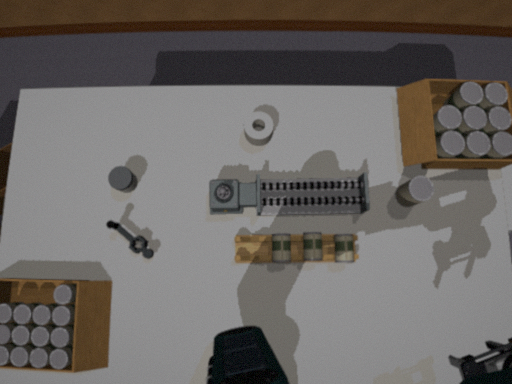

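View pics/wrist0.png

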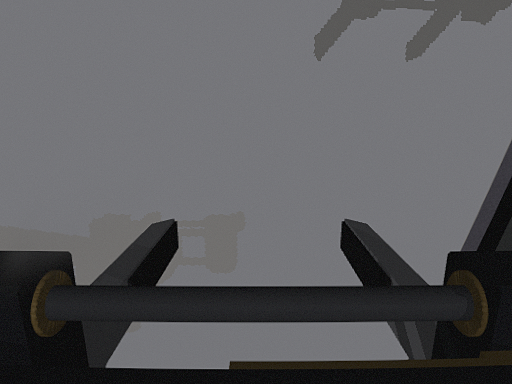

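Top view: stand with gearbox at pixel (225,195) and rollers to (365,195). Three cans are in the rack at (282,247), (313,246) and (344,247). Crank hub is around (138,243), with the bystanders away from these. Next I measure.

Run:
```python
from h import *
s=snapshot('top');p=cloud(s);np.save('c0.npy',p);z=p[:,:,2]
# raw height map orthographic
out=np.zeros((600,800),np.uint8)
for nm in ['top','scene']:
    s=snapshot(nm);p=cloud(s).reshape(-1,3);p=p[~np.isnan(p[:,0])]
    m=(p[:,2]<0.2)&(p[:,2]>-.02);p=p[m]
    print(nm,'table z',np.median(p[:,2]))
    r=((0.75-p[:,0])*1000).astype(int);c=((0.45-p[:,1])*1000).astype(int)
    k=(r>=0)&(r<600)&(c>=0)&(c<800)
    o=np.zeros((600,800),np.uint8)
    for rr,cc,h in sorted(zip(r[k],c[k],p[k,2]),key=lambda t:t[2]):
        o[rr:rr+2,cc:cc+2]=np.clip(h*1500+20,0,255)
    cv2.imwrite('pics/h_%s.png'%nm,o)
s=snapshot('top');cv2.imwrite('pics/z_l.png',cv2.resize(s['color'][150:300,90:240,::-1],(750,600),interpolation=2))
cv2.imwrite('pics/z_r.png',cv2.resize(s['color'][160:280,200:380,::-1],(800,533),interpolation=2))
```

```text
top table z 0.000981319545430237
scene table z -0.0006737212509404511
```

View pics/h_top.png

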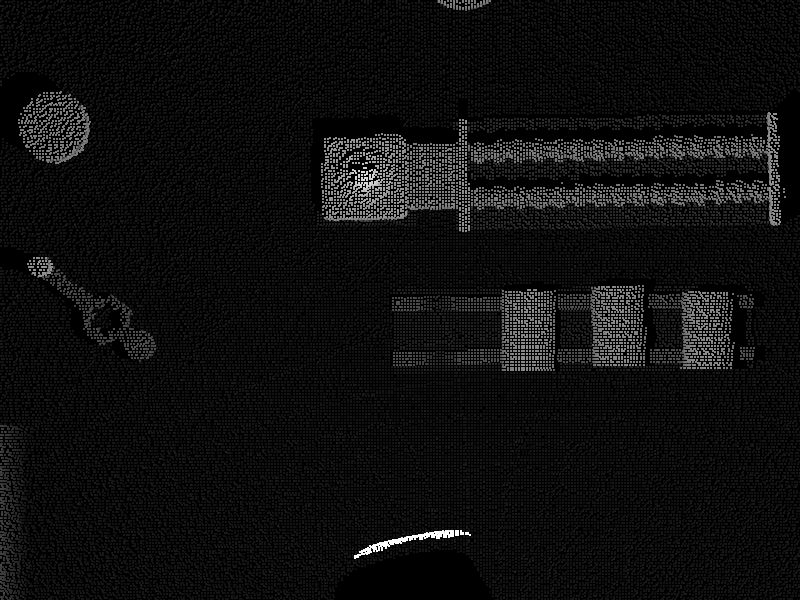

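View pics/z_l.png

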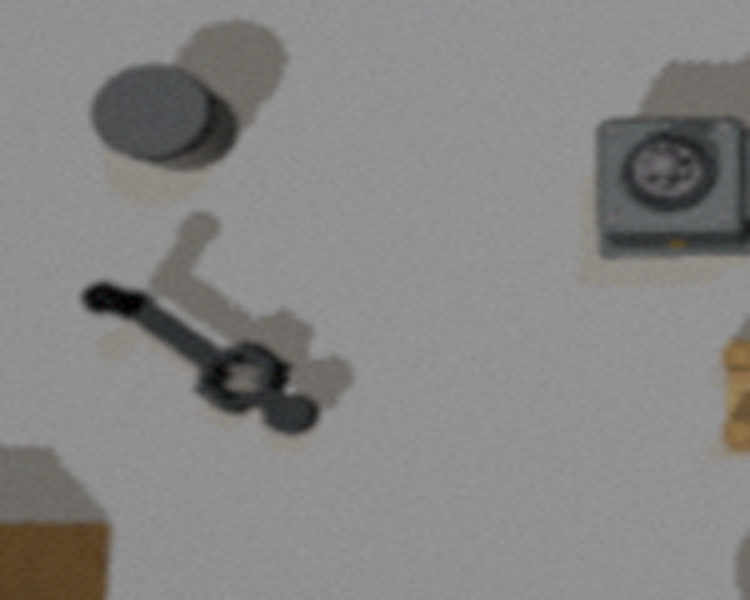

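View pics/z_r.png

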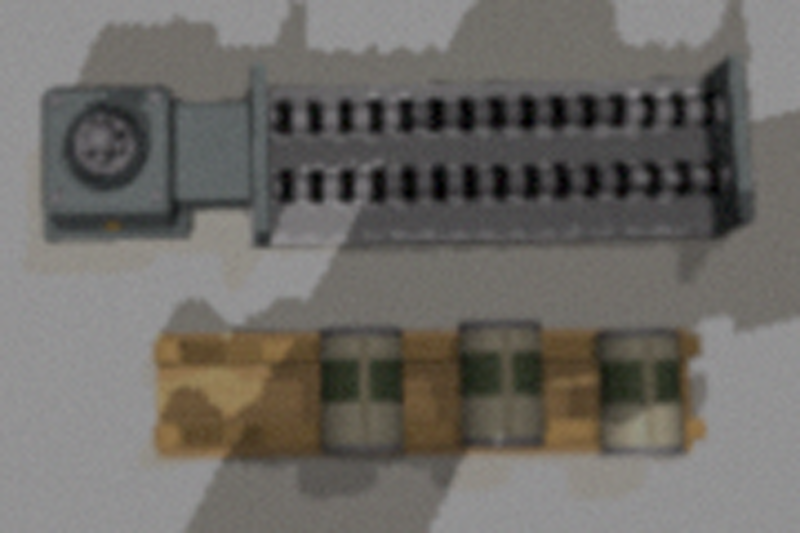

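>>> play_rows:
  steps:
    - {"x": 0.0, "y": 0.05, "z": 0.03}
    - {"x": 0.02, "y": 0.055, "rz": 0.1}
    - {"x": 0.02, "y": 0.055, "rz": 0.1}
    - {"x": 0.02, "y": 0.055, "rz": 0.1}
    - {"x": 0.02, "y": 0.055, "rz": 0.1}
    - {"x": 0.02, "y": 0.055, "rz": 0.1}
    - {"x": 0.02, "y": 0.055, "rz": 0.1}
    - {"x": 0.02, "y": 0.055}

```text
schema error: expected keys x, y, z, rx, ry, rz, hand
```

>>> play_rows:
  steps:
    - {"x": 0.015, "y": 0.055}
    - {"x": 0.015, "y": 0.055}
    - {"x": 0.015, "y": 0.055}
    - {"x": 0.015, "y": 0.055}
    - {"x": 0.015, "y": 0.055}
    - {"x": 0.015, "y": 0.055}
    - {"x": 0.015, "y": 0.055}
    - {"x": 0.015, "y": 0.045}

```text
schema error: expected keys x, y, z, rx, ry, rz, hand
```

Run:
```python
from h import *
o=robot.get_obs();print(o['tool_pos'],o['ee_rot'],o['time'],o['joint_positions'])
s=snapshot('wrist');save(s,'w1')
```

```text
[ 0.15977478 -0.52616395  0.20523053] [-1.57073867e+00  4.33770416e-04 -1.27598623e+00] 0.35 [-1.37910628e+00  8.73724898e-02  1.37105635e+00  1.27845334e-05
  1.68360121e+00 -1.03118597e-01]
```

View pics/w1.png

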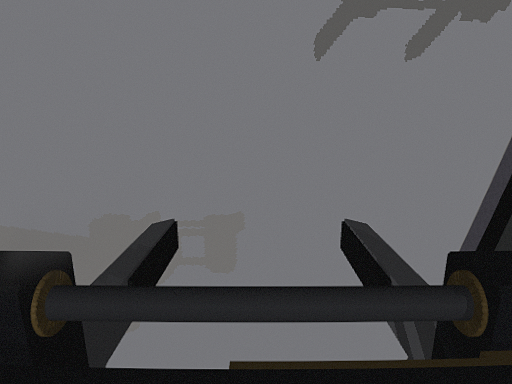

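>>> play_rows:
  steps:
    - {"x": 0, "y": 0.05, "z": 0.03, "rx": 0, "ry": 0, "rz": 0, "hand": 0.094}
    - {"x": 0.02, "y": 0.055, "z": 0.02, "rx": 0, "ry": 0, "rz": 0.1, "hand": 0.094}
    - {"x": 0.02, "y": 0.055, "z": 0, "rx": 0, "ry": 0, "rz": 0.1, "hand": 0.094}
    - {"x": 0.02, "y": 0.055, "z": 0, "rx": 0, "ry": 0, "rz": 0.1, "hand": 0.094}
    - {"x": 0.02, "y": 0.055, "z": 0, "rx": 0, "ry": 0, "rz": 0.1, "hand": 0.094}
    - {"x": 0.02, "y": 0.055, "z": 0, "rx": 0, "ry": 0, "rz": 0.1, "hand": 0.094}
    - {"x": 0.02, "y": 0.055, "z": 0, "rx": 0, "ry": 0, "rz": 0.1, "hand": 0.094}
    - {"x": 0.02, "y": 0.055, "z": 0, "rx": 0, "ry": 0, "rz": 0, "hand": 0.094}

```text
time: 1.4
tool_pos: [0.3, -0.0896, 0.2558]
ee_rot: [-1.57, -0.002, -0.676]
wrist_force: [1.3, -0.7, -0.8]
width: 0.094
```

>>> play_rows:
  steps:
    - {"x": 0.015, "y": 0.055, "z": 0, "rx": 0, "ry": 0, "rz": 0, "hand": 0.094}
    - {"x": 0.015, "y": 0.055, "z": 0, "rx": 0, "ry": 0, "rz": 0, "hand": 0.094}
    - {"x": 0.015, "y": 0.055, "z": 0, "rx": 0, "ry": 0, "rz": 0, "hand": 0.094}
    - {"x": 0.015, "y": 0.055, "z": 0, "rx": 0, "ry": 0, "rz": 0, "hand": 0.094}
    - {"x": 0.015, "y": 0.055, "z": 0, "rx": 0, "ry": 0, "rz": 0, "hand": 0.094}
    - {"x": 0.015, "y": 0.055, "z": 0, "rx": 0, "ry": 0, "rz": 0, "hand": 0.094}
    - {"x": 0.015, "y": 0.055, "z": 0, "rx": 0, "ry": 0, "rz": 0, "hand": 0.094}
    - {"x": 0.015, "y": 0.045, "z": 0, "rx": 0, "ry": 0, "rz": 0, "hand": 0.094}

```text
time: 2.4
tool_pos: [0.4198, 0.341, 0.2554]
ee_rot: [-1.571, -0.0, -0.675]
wrist_force: [-0.3, 0.0, -0.1]
width: 0.0936
```

Run:
```python
from h import *
o=robot.get_obs();print(o['tool_pos'],o['ee_rot'],o['time'],o['joint_positions'])
s=snapshot('wrist');save(s,'w2')
```

```text
[0.41982916 0.34096829 0.25539945] [-1.57066094e+00 -1.94387055e-04 -6.74609741e-01] 2.4 [ 5.77361592e-01  6.24022366e-02  1.29916335e+00 -1.45317686e-04
  1.77983757e+00  1.25194115e+00]
```

View pics/w2.png

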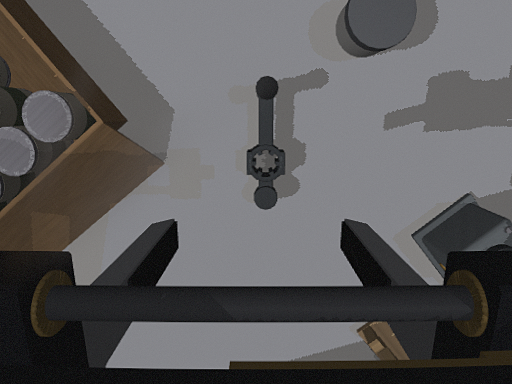

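```bash
cat >> h.py <<'E'
def dark(s,box,th):
    u0,v0,u1,v1=box
    g=cv2.cvtColor(s['color'],cv2.COLOR_RGB2GRAY)[v0:v1,u0:u1]
    return g
E
python3 - <<'E'
from h import *
s=snapshot('wrist');p=cloud(s);
c=s['color']
# crops
cv2.imwrite('pics/w2z.png',cv2.resize(c[60:220,200:340,::-1],(700,800),interpolation=2)[:600])
def q(m,n): 
    a=p[m];print(n,m.sum(),np.nanmedian(a,0).round(4), ((np.nanmin(a,0)+np.nanmax(a,0))/2).round(4))
reg=np.zeros(c.shape[:2],bool);reg[65:220,235:300]=1
z=p[:,:,2]
q(reg&(z>.075),'knob top');q(reg&(z>.03)&(z<.045),'hub/weight')
h=reg.copy();h[:143]=0;h[182:]=0
q(h&(z>.03)&(z<.045),'hub')
m=reg&(z>.033);m[:143]=0;m[178:]=0
# hub outer contour
ct,_=cv2.findContours((h&(z>.028)).astype(np.uint8),0,1)
k=max(ct,key=cv2.contourArea);print(cv2.boundingRect(k),cv2.minEnclosingCircle(k))
print('box max z', np.nanmax(p[:230,:170,2]))
bx=p[:230,:170].reshape(-1,3);bx=bx[bx[:,2]>.03];print(bx.min(0),bx.max(0)); d=np.hypot(bx[:,0]-.43,bx[:,1]-.343);print(d.min(),bx[d.argmin()])
for u,v,zz in [(266,162,.036),(267,87,.083),(265,197,.039)]: print(plane(s,[[u,v]],zz)[0].round(4), p[v,u])
E
```

```text
knob top 413 [0.4853 0.4107 0.0826] [0.4853 0.4106 0.0821]
hub/weight 1998 [0.4401 0.3521 0.0361] [0.4385 0.357  0.0363]
hub 786 [0.4379 0.3503 0.0365] [0.4325 0.3464 0.0345]
(248, 143, 39, 39) ((267.0, 164.58824157714844), 22.69485092163086)
box max z 0.274246403368389
[0.12563359 0.38123037 0.03000773] [0.38984026 0.67498049 0.2742464 ]
0.05613000599483232 [0.38890235 0.38123037 0.26821422]
[0.4348 0.3501 0.036 ] [0.43233196 0.34609369 0.00204786]
[0.4864 0.4154 0.083 ] [0.48646017 0.41537722 0.08273962]
[0.4072 0.3171 0.039 ] [0.40744669 0.31745546 0.04060513]
```

View pics/w2z.png

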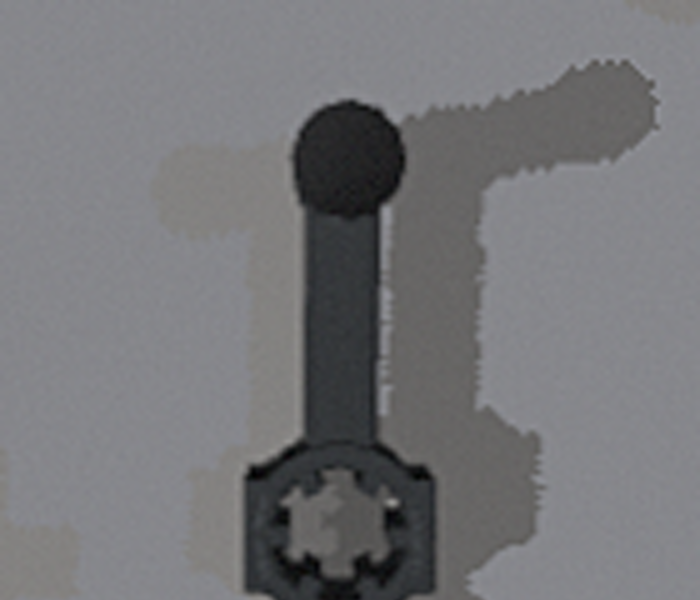

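Run:
```python
from h import *
s=snapshot('wrist');c=s['color'];g=cv2.cvtColor(c,cv2.COLOR_RGB2GRAY).astype(int)
p=cloud(s);z=p[:,:,2]
m=np.zeros(g.shape,np.uint8);m[65:225,235:300]=(g[65:225,235:300]<75)
up=cv2.resize(m[65:225,235:300]*255,None,fx=5,fy=5,interpolation=0);cv2.imwrite('pics/m.png',up[:600])
# rows: print left/right dark extents
for v in range(78,214,4):
    r=np.where((g[v,235:300]<75))[0]+235
    print(v,(r.min(),r.max()) if len(r) else None, end='; ')
k=np.zeros_like(m);k[65:225,235:300]=(z[65:225,235:300]>.07)
M=cv2.moments(k,True);uv=(M['m10']/M['m00'],M['m01']/M['m00']);print('\nknob',uv,M['m00'],plane(s,[uv],.083))
```

```text
78 (np.int64(262), np.int64(274)); 82 (np.int64(258), np.int64(277)); 86 (np.int64(257), np.int64(278)); 90 (np.int64(257), np.int64(278)); 94 (np.int64(258), np.int64(277)); 98 (np.int64(260), np.int64(274)); 102 (np.int64(260), np.int64(274)); 106 (np.int64(260), np.int64(274)); 110 (np.int64(260), np.int64(273)); 114 (np.int64(260), np.int64(273)); 118 (np.int64(260), np.int64(273)); 122 (np.int64(260), np.int64(273)); 126 (np.int64(260), np.int64(273)); 130 (np.int64(260), np.int64(273)); 134 (np.int64(260), np.int64(273)); 138 (np.int64(260), np.int64(273)); 142 (np.int64(260), np.int64(273)); 146 (np.int64(256), np.int64(275)); 150 (np.int64(249), np.int64(283)); 154 (np.int64(248), np.int64(285)); 158 (np.int64(248), np.int64(285)); 162 (np.int64(248), np.int64(285)); 166 (np.int64(248), np.int64(285)); 170 (np.int64(248), np.int64(285)); 174 (np.int64(248), np.int64(285)); 178 (np.int64(256), np.int64(277)); 182 (np.int64(260), np.int64(273)); 186 (np.int64(260), np.int64(273)); 190 (np.int64(257), np.int64(275)); 194 (np.int64(255), np.int64(277)); 198 (np.int64(255), np.int64(277)); 202 (np.int64(255), np.int64(276)); 206 (np.int64(258), np.int64(274)); 210 None; 
knob (267.3743961352657, 87.82367149758454) 414.0 [[0.48516703 0.41066402 0.083     ]]
```

View pics/m.png

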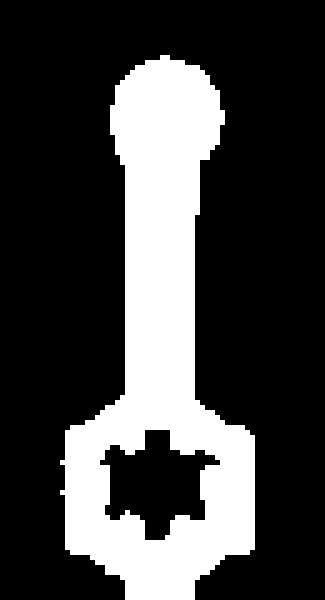

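Run:
```python
from h import *
s=snapshot('wrist')
K=plane(s,[[267.4,87.8]],.083)[0];H=plane(s,[[266.5,162.7]],.036)[0];W=plane(s,[[266,198]],.039)[0]
print(K,H,W)
for a,b in [(H,K),(W,K),(W,H)]:
    d=b-a;print(np.hypot(*d[:2]),np.degrees(np.arctan2(d[1],d[0])))
a=np.arctan2(*(K-W)[1::-1]);u=np.array([np.cos(a),np.sin(a)]);print(K[:2]-.085*u,W[:2]+.043*u, robot.get_obs()['tool_pos'],np.degrees(-.675)+90)
```

```text
[0.48507609 0.40834701 0.083     ] [0.43327694 0.34265418 0.036     ] [0.40584934 0.30896616 0.039     ]
0.08365823430226361 51.74402980079912
0.12709614718704892 51.43802868277567
0.043441403680330476 50.848732741485186
[0.43209043 0.34188259] [0.43265385 0.34258934] [0.41957015 0.33887161 0.25476588] 51.325348828669426
```

>>> play_rows:
  steps:
    - {"x": 0.0128, "y": 0.0035, "z": -0.04, "rx": 0, "ry": 0, "rz": 0, "hand": 0.094}
    - {"x": 0, "y": 0, "z": -0.06, "rx": 0, "ry": 0, "rz": 0, "hand": 0.094}
    - {"x": 0, "y": 0, "z": -0.06, "rx": 0, "ry": 0, "rz": 0, "hand": 0.08}
    - {"x": 0, "y": 0, "z": 0, "rx": 0, "ry": 0, "rz": 0, "hand": 0.07}

```text
time: 3.1
tool_pos: [0.4283, 0.338, 0.0898]
ee_rot: [-1.584, 0.004, -0.678]
wrist_force: [-0.7, -0.1, 1.3]
width: 0.0776
```

Run:
```python
from h import *
o=robot.get_obs();print(o['tool_pos'],o['ee_rot'],o['time'],o['wrist_force'])
s=snapshot('wrist');save(s,'w3')
```

```text
[0.42826394 0.33804467 0.08984458] [-1.5838562   0.00402516 -0.67767178] 3.1 [-0.66651615 -0.0581398   1.27331308]
```

View pics/w3.png

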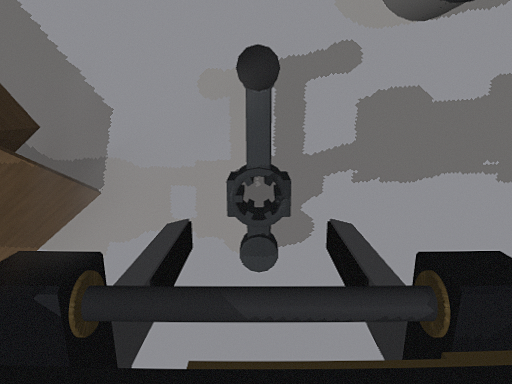

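The crank is centred between the fingers: hub (259,195), knob (258,68). I descend and grip.

>>> play_rows:
  steps:
    - {"x": 0, "y": 0, "z": -0.045, "rx": 0, "ry": 0, "rz": 0, "hand": 0.07}
    - {"x": 0, "y": 0, "z": -0.03, "rx": 0, "ry": 0, "rz": 0, "hand": 0.07}
    - {"x": 0, "y": 0, "z": -0.0145, "rx": 0, "ry": 0, "rz": 0, "hand": 0.07}
    - {"x": 0, "y": 0, "z": 0, "rx": 0, "ry": 0, "rz": 0, "hand": 0.07}
    - {"x": 0, "y": 0, "z": 0, "rx": 0, "ry": 0, "rz": 0, "hand": 0.03}
    - {"x": 0, "y": 0, "z": 0, "rx": 0, "ry": 0, "rz": 0, "hand": 0.03}
    - {"x": 0, "y": 0, "z": 0, "rx": 0, "ry": 0, "rz": 0, "hand": 0.03}

```text
time: 4.03
tool_pos: [0.4327, 0.3434, 0.0074]
ee_rot: [-1.568, 0.001, -0.676]
wrist_force: [-3.3, 0.6, 4.1]
width: 0.0468
```

Run:
```python
from h import *
o=robot.get_obs();print(o['tool_pos'],o['ee_rot'],o['time'],o['wrist_force'],o['width'])
```

```text
[0.43271685 0.34339233 0.00743292] [-1.56838763e+00  1.06789606e-03 -6.76015450e-01] 4.025 [-3.32872067  0.57932916  4.1444293 ] 0.04683553239951709
```

>>> play_rows:
  steps:
    - {"x": 0, "y": 0, "z": 0.03, "rx": 0, "ry": 0, "rz": 0, "hand": 0.03}
    - {"x": 0, "y": 0, "z": 0.05, "rx": 0, "ry": 0, "rz": 0, "hand": 0.03}
    - {"x": 0, "y": 0, "z": 0.06, "rx": 0, "ry": 0, "rz": 0, "hand": 0.03}
    - {"x": 0, "y": -0.03, "z": 0.05, "rx": 0, "ry": 0, "rz": 0, "hand": 0.03}
    - {"x": 0.01, "y": -0.05, "z": 0.005, "rx": 0, "ry": 0, "rz": 0, "hand": 0.03}
    - {"x": 0.01, "y": -0.05, "z": 0, "rx": 0, "ry": 0, "rz": 0, "hand": 0.03}
    - {"x": 0.01, "y": -0.05, "z": 0, "rx": 0, "ry": 0, "rz": 0, "hand": 0.03}
    - {"x": 0.01, "y": -0.05, "z": 0, "rx": 0, "ry": 0, "rz": 0, "hand": 0.03}

```text
time: 5.03
tool_pos: [0.4718, 0.1104, 0.1994]
ee_rot: [-1.573, 0.002, -0.676]
wrist_force: [1.1, 0.4, -5.1]
width: 0.0468
```

>>> play_rows:
  steps:
    - {"x": 0.01, "y": -0.05, "z": 0, "rx": 0, "ry": 0, "rz": 0, "hand": 0.03}
    - {"x": 0, "y": -0.05, "z": 0, "rx": 0, "ry": 0, "rz": 0, "hand": 0.03}
    - {"x": 0, "y": -0.04, "z": 0, "rx": 0, "ry": 0, "rz": 0, "hand": 0.03}
    - {"x": 0, "y": 0, "z": 0, "rx": 0, "ry": 0, "rz": 0, "hand": 0.03}
    - {"x": 0, "y": 0, "z": 0, "rx": 0, "ry": 0, "rz": 0, "hand": 0.03}

```text
time: 5.65
tool_pos: [0.4819, -0.0275, 0.1998]
ee_rot: [-1.572, 0.002, -0.676]
wrist_force: [-0.5, 0.3, -5.1]
width: 0.0467
```

Run:
```python
from h import *
s=snapshot('wrist');save(s,'w4')
o=robot.get_obs();print(o['tool_pos'],o['ee_rot'],o['time'],o['wrist_force'],o['width'])
```

```text
[ 0.48205578 -0.0271017   0.20004594] [-1.57147775  0.0018755  -0.67529426] 5.7 [ 0.43546041  0.60883797 -5.48137358] 0.04669541949038143
```

View pics/w4.png

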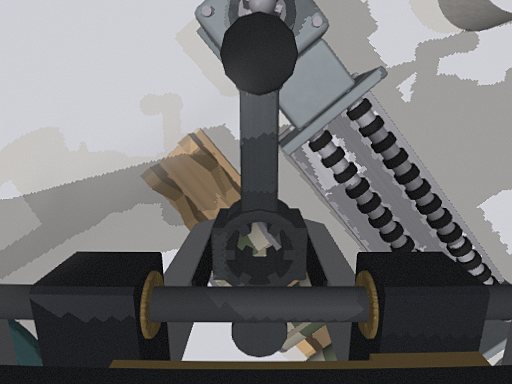

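>>> play_rows:
  steps:
    - {"x": 0.045, "y": 0, "z": 0, "rx": 0, "ry": 0, "rz": 0, "hand": 0.03}
    - {"x": 0.045, "y": 0, "z": 0, "rx": 0, "ry": 0, "rz": 0, "hand": 0.03}
    - {"x": 0, "y": 0, "z": 0, "rx": 0, "ry": 0, "rz": 0, "hand": 0.03}
    - {"x": 0, "y": 0, "z": 0, "rx": 0, "ry": 0, "rz": 0, "hand": 0.03}
    - {"x": 0, "y": 0, "z": 0, "rx": 0, "ry": 0, "rz": 0, "hand": 0.03}

```text
time: 6.32
tool_pos: [0.5719, -0.0272, 0.2014]
ee_rot: [-1.571, -0.0, -0.675]
wrist_force: [-0.1, -0.2, -4.9]
width: 0.0467
```

Run:
```python
from h import *
s=snapshot('wrist');save(s,'w5')
np.savez('w5.npz',**s)
o=robot.get_obs();print(o['tool_pos'],o['ee_rot'],o['time'],o['wrist_force'],o['width'])
cv2.imwrite('pics/w5z.png',cv2.resize(s['color'][0:120,100:260,::-1],(800,600),interpolation=2))
```

```text
[ 0.57189636 -0.02732442  0.20160728] [-1.57049150e+00 -6.50606362e-04 -6.75391967e-01] 6.375 [-0.21139709  1.02171346 -5.00704716] 0.04716688397590873
```

View pics/w5.png

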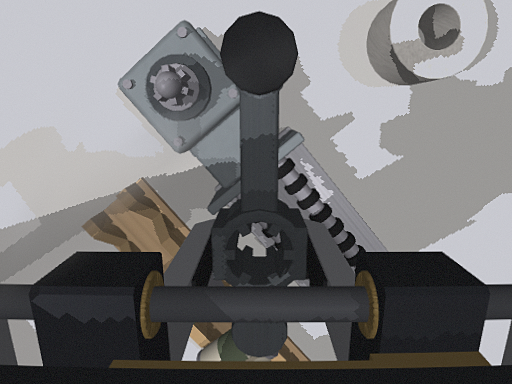

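View pics/w5z.png

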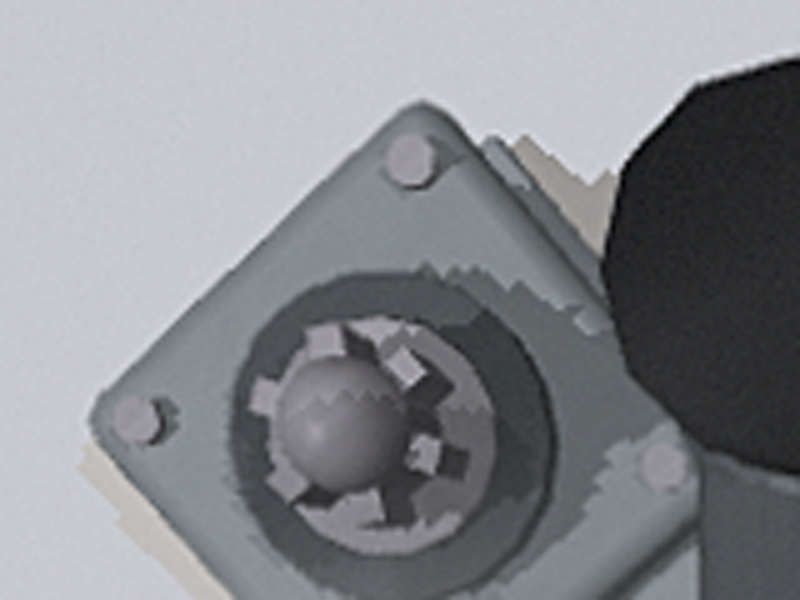

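Run:
```python
from h import *
s=dict(np.load('w5.npz'))
Z=np.array([[327,338],[407,366],[424,455],[365,503],[290,490],[263,397]],float)
uv=np.c_[100+(Z[:,0]+.5)/5-.5,(Z[:,1]+.5)/5-.5]
P=plane(s,uv,.122)[:,:2]
A=np.c_[2*P,np.ones(6)];x=np.linalg.lstsq(A,(P**2).sum(1),rcond=None)[0];c=x[:2];r=np.sqrt(x[2]+c@c)
print('circle',c,r);d=P-c;an=np.degrees(np.arctan2(d[:,1],d[:,0]));print(an.round(1),np.hypot(*d.T).round(4),(an%60).round(1))
print('opp centers',[(P[i]+P[i+3])/2 for i in range(3)],[np.degrees(np.arctan2(*(P[i]-P[i+3])[::-1]))%60 for i in range(3)])
ci=plane(s,[[100+384/5,435/5]],.100);print('shoulder',ci)
b=plane(s,[[100+394/5,435/5]],.096);print('boss',b)
# top camera depth of shaft
t=snapshot('top');p=cloud(t).reshape(-1,3);m=(np.hypot(p[:,0]-.573,p[:,1]-.086)<.06);q=p[m]
for lo,hi in[(.112,.128),(.093,.106)]:
    k=q[(q[:,2]>lo)&(q[:,2]<hi)];print(lo,len(k),np.median(k,0),(k.min(0)+k.max(0))/2)
# wrist cloud
p=cloud(s);
q=p[0:150,110:245].reshape(-1,3)
for lo,hi in[(.118,.126),(.097,.103),(.093,.0985),(.08,.09),(.128,.14)]:
    k=q[(q[:,2]>lo)&(q[:,2]<hi)];k=k[np.hypot(k[:,0]-.57,k[:,1]-.085)<.07];print(lo,len(k),np.median(k,0),(k.min(0)+k.max(0))/2)
# crank in hand: knob top & hub
for n,u,v in [('knob',259,52)]:
    print(n,p[v,u])
```

```text
circle [0.57504239 0.08592009] 0.01266122817853032
[  59.9    0.5  -60.3 -116.2 -170.7  123.6] [0.0124 0.0129 0.0129 0.012  0.0131 0.0126] [59.9  0.5 59.7  3.8  9.3  3.6]
opp centers [array([0.57549732, 0.08587325]), array([0.57501437, 0.08491443]), array([0.57473955, 0.08559419])] [np.float64(1.828913487696468), np.float64(4.93933232060982), np.float64(1.6299617564090596)]
shoulder [[0.57567374 0.08506288 0.1       ]]
boss [[0.57642682 0.08486846 0.096     ]]
0.112 16 [0.57290389 0.09490042 0.12270136] [0.57552416 0.09120555 0.12107276]
0.093 83 [0.57095337 0.10084828 0.09690787] [0.57329156 0.09945353 0.09945217]
0.118 401 [0.57943313 0.08304801 0.1229391 ] [0.5752407  0.08522515 0.12199838]
0.097 1491 [0.58018787 0.0794739  0.0981898 ] [0.57510441 0.08474288 0.09999915]
0.093 1552 [0.5793163  0.0821111  0.09703167] [0.57529151 0.08496303 0.0957777 ]
0.08 5660 [0.58054248 0.08400639 0.08584629] [0.5749611  0.08519153 0.08500069]
0.128 461 [0.57565502 0.08447649 0.13104358] [0.57532522 0.08517649 0.13140696]
knob [0.62553305 0.03915041 0.27758846]
```

Run:
```python
from h import *
s=dict(np.load('w5.npz'));p=cloud(s);q=p[0:150,110:245].reshape(-1,3)
c=np.array([.5752,.0852])
for lo,hi,r0,r1 in [(.1195,.125,.0105,.0155),(.1195,.125,.011,.0145),(.121,.124,.0105,.015)]:
    d=q[(q[:,2]>lo)&(q[:,2]<hi)][:,:2]-c;r=np.hypot(*d.T);k=(r>r0)&(r<r1);t=np.arctan2(d[k,1],d[k,0])
    mm=np.exp(6j*t).mean();print(k.sum(),np.degrees(np.angle(mm))/6,abs(mm)); print(np.histogram(np.degrees(t)%60,12,(0,60))[0])
print((c-[.5752,.0852]))
# stand yaw: from end plate tops in top cam + gearbox
t=snapshot('top');P=cloud(t).reshape(-1,3)
k=P[(P[:,2]>.078)&(P[:,2]<.086)&(P[:,0]>.5)&(P[:,0]<.65)&(P[:,1]<.0)&(P[:,1]>-.36)]
for lo,hi in[(-.03,0),(-.345,-.31)]:
    j=k[(k[:,1]>lo)&(k[:,1]<hi)];print(len(j),j.mean(0),(j.min(0)+j.max(0))/2,j.min(0),j.max(0))
```

```text
271 2.4847305218215294 0.7240053380199253
[53 55 50  6  0  0  0  0  0  4 49 54]
217 2.3770039302696166 0.7243846471840275
[45 41 41  4  0  0  0  0  0  3 40 43]
236 2.378072031054058 0.728170426230656
[46 47 42  6  0  0  0  0  0  4 41 50]
[0. 0.]
30 [ 0.53216324 -0.01488584  0.08212451] [ 0.53565694 -0.0139535   0.08186904] [ 0.51976894 -0.01821865  0.07804464] [ 0.55154494 -0.00968835  0.08569345]
139 [ 0.58132597 -0.32358653  0.08189963] [ 0.58167395 -0.3238327   0.08179591] [ 0.5260106  -0.33047379  0.07804781] [ 0.63733731 -0.31719161  0.08554401]
```

Run:
```python
from h import *
s=dict(np.load('w5.npz'));p=cloud(s);z=p[:,:,2]
k=(z>.27)&(z<.285);k[100:]=0
ct=max(cv2.findContours(k.astype(np.uint8),0,1)[0],key=cv2.contourArea);(u,v),r=cv2.minEnclosingCircle(ct);K=plane(s,[[u,v]],.277)[0];print('knob',u,v,r,K)
cv2.imwrite('pics/w5h.png',cv2.resize(s['color'][190:370,180:340,::-1],(533,600),interpolation=2))
th=np.radians(90)-.6754;U=np.array([np.cos(th),np.sin(th)]);
print('hub from knob',K[:2]-.085*U)
print(np.array([.5719,-.0273]))
```

```text
knob 258.0 52.54216766357422 41.65045166015625 [0.62526977 0.03929921 0.277     ]
hub from knob [ 0.57212696 -0.02703963]
[ 0.5719 -0.0273]
```

View pics/w5h.png

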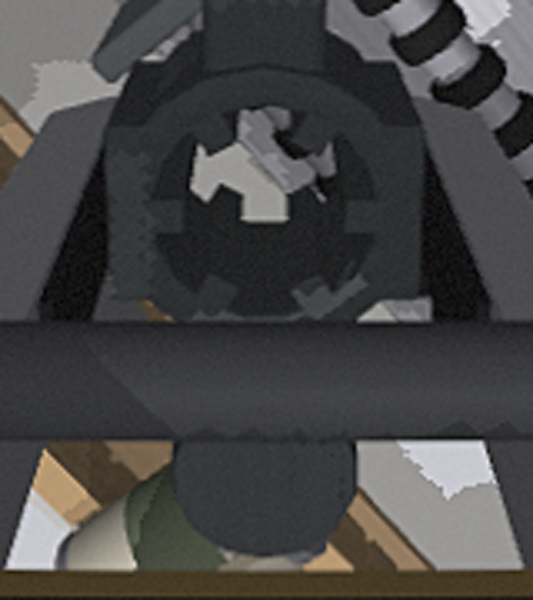

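>>> play_rows:
  steps:
    - {"x": 0.0033, "y": 0.03, "z": 0, "rx": 0, "ry": 0, "rz": 0.06, "hand": 0.03}
    - {"x": 0, "y": 0.05, "z": 0, "rx": 0, "ry": 0, "rz": 0.07, "hand": 0.03}
    - {"x": 0, "y": 0.0325, "z": 0, "rx": 0, "ry": 0, "rz": 0.063, "hand": 0.03}
    - {"x": 0, "y": 0, "z": -0.04, "rx": 0, "ry": 0, "rz": 0, "hand": 0.03}
    - {"x": 0, "y": 0, "z": -0.02, "rx": 0, "ry": 0, "rz": 0, "hand": 0.03}
    - {"x": 0, "y": 0, "z": 0, "rx": 0, "ry": 0, "rz": 0, "hand": 0.03}
    - {"x": 0, "y": 0, "z": 0, "rx": 0, "ry": 0, "rz": 0, "hand": 0.03}

```text
time: 7.35
tool_pos: [0.5765, 0.0846, 0.1426]
ee_rot: [-1.569, -0.002, -0.483]
wrist_force: [-0.2, -0.5, -5.1]
width: 0.0467
```

Run:
```python
from h import *
s=snapshot('wrist');save(s,'w6')
cv2.imwrite('pics/w6h.png',cv2.resize(s['color'][190:370,180:340,::-1],(533,600),interpolation=2))
o=robot.get_obs();print(o['tool_pos'],o['ee_rot'],np.degrees(o['ee_rot'][2])+90,o['time'],o['wrist_force'],o['width'])
```

```text
[0.57689045 0.08455531 0.14309495] [-1.56894589 -0.00318113 -0.4833298 ] 62.30724218006194 7.4 [-0.12593473 -0.09070362 -3.90820802] 0.04676555965751427
```

View pics/w6h.png

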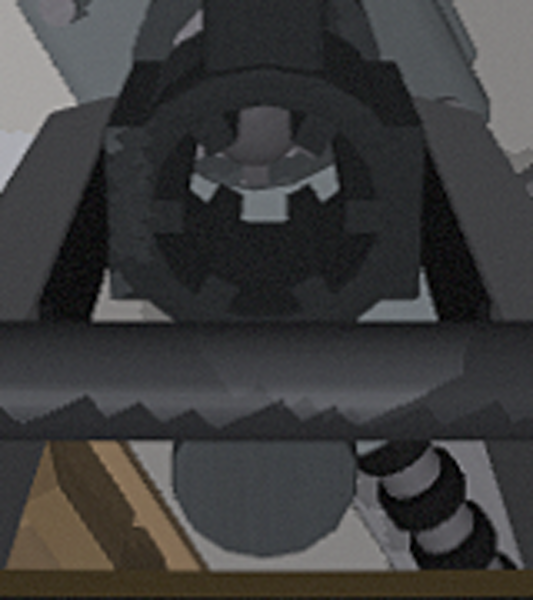

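>>> play_rows:
  steps:
    - {"x": -0.0006, "y": 0.0002, "z": -0.008, "rx": 0, "ry": 0, "rz": 0, "hand": 0.03}
    - {"x": 0, "y": 0, "z": 0, "rx": 0, "ry": 0, "rz": 0, "hand": 0.03}
    - {"x": 0, "y": 0, "z": 0, "rx": 0, "ry": 0, "rz": 0, "hand": 0.03}

```text
time: 7.78
tool_pos: [0.5753, 0.0848, 0.133]
ee_rot: [-1.571, -0.0, -0.483]
wrist_force: [0.1, -0.5, -5.4]
width: 0.0468
```

>>> play_rows:
  steps:
    - {"x": 0, "y": 0, "z": -0.004, "rx": 0, "ry": 0, "rz": 0, "hand": 0.03}
    - {"x": 0, "y": 0, "z": 0, "rx": 0, "ry": 0, "rz": 0, "hand": 0.03}

```text
time: 8.02
tool_pos: [0.575, 0.0849, 0.1285]
ee_rot: [-1.571, 0.001, -0.483]
wrist_force: [0.8, -0.3, -4.0]
width: 0.047
```

>>> play_rows:
  steps:
    - {"x": 0, "y": 0, "z": -0.004, "rx": 0, "ry": 0, "rz": 0, "hand": 0.03}
    - {"x": 0, "y": 0, "z": -0.003, "rx": 0, "ry": 0, "rz": 0, "hand": 0.03}
    - {"x": 0, "y": 0, "z": 0, "rx": 0, "ry": 0, "rz": 0, "hand": 0.03}

```text
time: 8.4
tool_pos: [0.575, 0.0849, 0.1214]
ee_rot: [-1.571, 0.001, -0.483]
wrist_force: [0.6, -0.4, -5.4]
width: 0.0467
```

Meshed (underside is about 7 mm below the tooth tops with no force). I push it home.

>>> play_rows:
  steps:
    - {"x": 0, "y": 0, "z": -0.006, "rx": 0, "ry": 0, "rz": 0, "hand": 0.03}
    - {"x": 0, "y": 0, "z": -0.006, "rx": 0, "ry": 0, "rz": 0, "hand": 0.03}
    - {"x": 0, "y": 0, "z": 0, "rx": 0, "ry": 0, "rz": 0, "hand": 0.03}

```text
time: 8.78
tool_pos: [0.5746, 0.0849, 0.1089]
ee_rot: [-1.572, 0.002, -0.483]
wrist_force: [0.5, -0.9, -5.5]
width: 0.0469
```

>>> play_rows:
  steps:
    - {"x": 0, "y": 0, "z": -0.003, "rx": 0, "ry": 0, "rz": 0, "hand": 0.03}
    - {"x": 0, "y": 0, "z": -0.002, "rx": 0, "ry": 0, "rz": 0, "hand": 0.03}
    - {"x": 0, "y": 0, "z": 0, "rx": 0, "ry": 0, "rz": 0, "hand": 0.03}

```text
time: 9.15
tool_pos: [0.5756, 0.085, 0.1074]
ee_rot: [-1.57, -0.002, -0.483]
wrist_force: [-4.6, -0.6, 5.4]
width: 0.0468
```

>>> play_rows:
  steps:
    - {"x": 0, "y": 0, "z": 0, "rx": 0, "ry": 0, "rz": 0, "hand": 0.07}
    - {"x": 0, "y": 0, "z": 0, "rx": 0, "ry": 0, "rz": 0, "hand": 0.07}
    - {"x": 0, "y": 0, "z": 0.02, "rx": 0, "ry": 0, "rz": 0, "hand": 0.07}
    - {"x": 0, "y": 0, "z": 0.055, "rx": 0, "ry": 0, "rz": 0, "hand": 0.07}
    - {"x": 0, "y": 0, "z": 0.055, "rx": 0, "ry": 0, "rz": 0, "hand": 0.07}
    - {"x": -0.02, "y": -0.02, "z": 0.01, "rx": 0, "ry": 0, "rz": -0.1, "hand": 0.07}
    - {"x": -0.05, "y": -0.03, "z": 0, "rx": 0, "ry": 0, "rz": -0.18, "hand": 0.07}
    - {"x": -0.05, "y": -0.03, "z": 0, "rx": 0, "ry": 0, "rz": -0.18, "hand": 0.07}

```text
time: 10.15
tool_pos: [0.4546, 0.0042, 0.2451]
ee_rot: [-1.57, -0.001, -0.948]
wrist_force: [0.5, -1.7, 0.2]
width: 0.0702
```

Run:
```python
from h import *
s=snapshot('scene');save(s,'s1');cv2.imwrite('pics/s1z.png',cv2.resize(s['color'][130:290,140:320,::-1],(675,600),interpolation=2))
t=snapshot('top');P=cloud(t).reshape(-1,3)
# cans: points around z>.065 in rack region
k=P[(P[:,0]>.36)&(P[:,0]<.48)&(P[:,1]<.07)&(P[:,1]>-.33)&(P[:,2]>.03)&(P[:,2]<.09)]
c=k[k[:,2]>.062]
lab=cv2.kmeans(c[:,1:2].astype(np.float32),3,None,(3,50,1e-6),5,cv2.KMEANS_PP_CENTERS)[1][:,0]
for i in range(3):
    j=c[lab==i];w=j[j[:,2]>.07]
    vx,vy,_,_=cv2.fitLine(w[:,:2].astype(np.float32),2,0,.01,.01).ravel()
    print('can',(j.min(0)+j.max(0))/2,j.min(0),j.max(0),np.degrees(np.arctan2(vy,vx)),w.mean(0))
b=k[(k[:,2]<.045)&(k[:,2]>.035)];print('batten',b.min(0),b.max(0))
```

```text
can [ 0.41933244 -0.09273885  0.07229116] [ 0.38013946 -0.1034849   0.06240137] [ 0.45852542 -0.08199279  0.08218094] -6.2565527 [ 0.41205854 -0.0908655   0.07552342]
can [ 0.42048659 -0.25787682  0.07442833] [ 0.38228679 -0.28261753  0.0622571 ] [ 0.45868639 -0.2331361   0.08659955] 0.11190511 [ 0.41876092 -0.25708306  0.07647344]
can [ 0.42505881 -0.16858501  0.07393864] [ 0.38543918 -0.19426858  0.06256652] [ 0.46467844 -0.14290143  0.08531075] 2.0218468 [ 0.4241171  -0.16799842  0.07631548]
batten [ 0.38583955 -0.30308462  0.0350307 ] [0.45537493 0.05630204 0.04468766]
```

View pics/s1z.png

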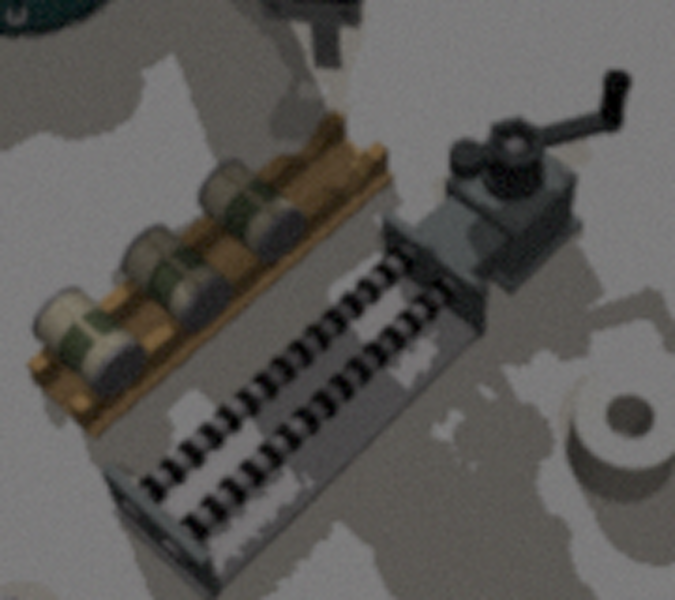

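>>> play_rows:
  steps:
    - {"x": -0.02, "y": -0.03, "z": 0.02, "rx": 0, "ry": 0, "rz": -0.17, "hand": 0.07}
    - {"x": -0.01, "y": -0.05, "z": 0.02, "rx": 0, "ry": 0, "rz": -0.17, "hand": 0.07}
    - {"x": 0, "y": -0.04, "z": 0.01, "rx": 0, "ry": 0, "rz": -0.17, "hand": 0.07}
    - {"x": 0, "y": 0, "z": 0, "rx": 0, "ry": 0, "rz": -0.114, "hand": 0.07}
    - {"x": 0, "y": 0, "z": 0, "rx": 0, "ry": 0, "rz": 0, "hand": 0.07}
    - {"x": 0, "y": 0, "z": 0, "rx": 0, "ry": 0, "rz": 0, "hand": 0.07}
    - {"x": 0, "y": 0, "z": 0, "rx": 0, "ry": 0, "rz": 0, "hand": 0.07}

```text
time: 11.12
tool_pos: [0.4255, -0.1146, 0.2948]
ee_rot: [-1.571, 0.0, -1.565]
wrist_force: [0.2, 0.7, 0.1]
width: 0.0699
```

Run:
```python
from h import *
s=snapshot('wrist');save(s,'w7');np.savez('w7.npz',**s)
o=robot.get_obs();print(o['tool_pos'],o['ee_rot'],o['time'])
P=cloud(s).reshape(-1,3)
k=P[(P[:,0]>.36)&(P[:,0]<.48)&(P[:,1]<.07)&(P[:,1]>-.33)&(P[:,2]>.03)&(P[:,2]<.09)]
c=k[k[:,2]>.06]
lab=cv2.kmeans(c[:,1:2].astype(np.float32),3,None,(3,50,1e-6),5,cv2.KMEANS_PP_CENTERS)[1][:,0]
for i in range(3):
    j=c[lab==i];w=j[j[:,2]>.072]
    vx,vy,_,_=cv2.fitLine(w[:,:2].astype(np.float32),2,0,.01,.01).ravel()
    print('can',(j.min(0)+j.max(0))/2,j.min(0),j.max(0),np.degrees(np.arctan2(vy,vx)),w.mean(0))
b=k[(k[:,2]<.042)&(k[:,2]>.038)];print('batten',b.min(0),b.max(0))
k=P[(P[:,2]>.078)&(P[:,2]<.086)&(P[:,0]>.5)&(P[:,0]<.65)&(P[:,1]<.0)&(P[:,1]>-.36)]
for lo,hi in[(-.03,0),(-.345,-.31)]:
    j=k[(k[:,1]>lo)&(k[:,1]<hi)]
    if len(j):print('plate',len(j),j.mean(0),(j.min(0)+j.max(0))/2,j.min(0),j.max(0))
# roller tops
k=P[(P[:,2]>.068)&(P[:,2]<.075)&(P[:,0]>.5)&(P[:,0]<.65)&(P[:,1]<-.03)&(P[:,1]>-.31)]
for sg in (0,1):
    j=k[(k[:,0]>.575)==sg]
    vx,vy,x0,y0=cv2.fitLine(j[:,:2].astype(np.float32),2,0,.01,.01).ravel();print('roller',len(j),x0,y0,np.degrees(np.arctan2(vy,vx)),x0+vx/vy*(-.17-y0))
```

```text
[ 0.4254911  -0.11461188  0.29489137] [-1.57083613e+00 -4.31094618e-05 -1.56503959e+00] 11.175
can [ 0.42643145 -0.1679267   0.0711633 ] [ 0.38618866 -0.19396511  0.06002546] [ 0.46667423 -0.1418883   0.08230113] 0.75120443 [ 0.42758421 -0.16742307  0.07734275]
can [ 0.42086396 -0.25793192  0.07096125] [ 0.38028132 -0.28389462  0.06000035] [ 0.4614466  -0.23196922  0.08192214] 0.61124504 [ 0.42197736 -0.2568271   0.07726965]
can [ 0.42234454 -0.07879977  0.07141059] [ 0.38197141 -0.10413718  0.06003011] [ 0.46271767 -0.05346236  0.08279106] -0.15291576 [ 0.42337021 -0.07893912  0.07744209]
batten [ 0.38738074 -0.30338981  0.03800316] [0.46246698 0.05718483 0.04199469]
plate 856 [ 0.56965308 -0.01436717  0.0825981 ] [ 0.56868948 -0.01362113  0.08176633] [ 0.52091353 -0.01978852  0.07805402] [ 0.61646542 -0.00745374  0.08547864]
plate 874 [ 0.57475301 -0.32421028  0.08202242] [ 0.57438555 -0.32509801  0.08163871] [ 0.52816225 -0.33139069  0.07802335] [ 0.62060886 -0.31880534  0.08525408]
roller 2905 0.557213 -0.16810319 -88.80806 0.55725247
roller 2984 0.60281 -0.16999814 -88.71936 0.6028101
```

View pics/w7.png

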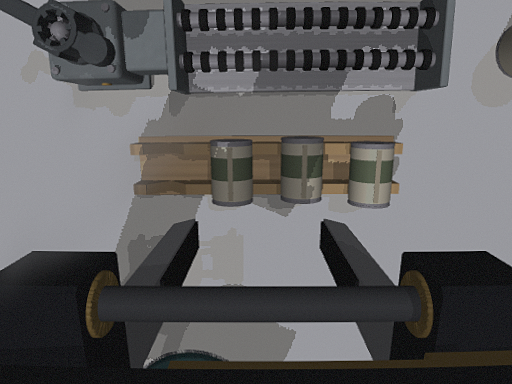

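Run:
```python
from h import *
for nm in ['w7','top']:
    s=dict(np.load('w7.npz')) if nm=='w7' else snapshot('top')
    P=cloud(s).reshape(-1,3)
    k=P[(P[:,0]>.36)&(P[:,0]<.49)&(P[:,1]<.06)&(P[:,1]>-.31)&(P[:,2]>.036)&(P[:,2]<.043)]
    # flat tops only: between notches
    rel=np.abs(((k[:,1]+.123+.045)%.09)); rel=np.minimum(rel,.09-rel)
    k=k[rel>.03]
    for sg in(0,1):
        j=k[(k[:,0]>.424)==sg]
        vx,vy,x0,y0=cv2.fitLine(j[:,:2].astype(np.float32),1,0,.01,.01).ravel();print(nm,len(j),x0,y0,'slope',vx/vy,'x at -.123:',x0+vx/vy*(-.123-y0), 'range',np.percentile(j[:,0],[2,98]))
```

```text
w7 899 0.3963735 -0.108205214 slope -0.00973704 x at -.123: 0.39651757 range [0.38916658 0.40430691]
w7 959 0.4508151 -0.12076316 slope -0.006709633 x at -.123: 0.45083013 range [0.44355123 0.45798655]
top 163 0.39448798 -0.06053336 slope -0.0005645316 x at -.123: 0.39452323 range [0.38589935 0.40042282]
top 50 0.44631103 0.022630066 slope -0.0016918954 x at -.123: 0.44655743 range [0.44029803 0.45225143]
```

>>> play_rows:
  steps:
    - {"x": -0.003, "y": 0.036, "z": -0.02, "rx": 0, "ry": 0, "rz": 0, "hand": 0.072}
    - {"x": 0, "y": 0, "z": -0.055, "rx": 0, "ry": 0, "rz": 0, "hand": 0.072}
    - {"x": 0, "y": 0, "z": -0.055, "rx": 0, "ry": 0, "rz": 0, "hand": 0.072}
    - {"x": 0, "y": 0, "z": -0.04, "rx": 0, "ry": 0, "rz": 0, "hand": 0.072}
    - {"x": 0, "y": 0, "z": 0, "rx": 0, "ry": 0, "rz": 0, "hand": 0.072}
    - {"x": 0, "y": 0, "z": 0, "rx": 0, "ry": 0, "rz": 0, "hand": 0.072}

```text
time: 11.98
tool_pos: [0.4234, -0.0793, 0.1269]
ee_rot: [-1.568, -0.001, -1.567]
wrist_force: [0.1, 0.2, -0.3]
width: 0.0722
```

Run:
```python
from h import *
s=snapshot('wrist');save(s,'w8')
```

```text
(no output)
```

View pics/w8.png

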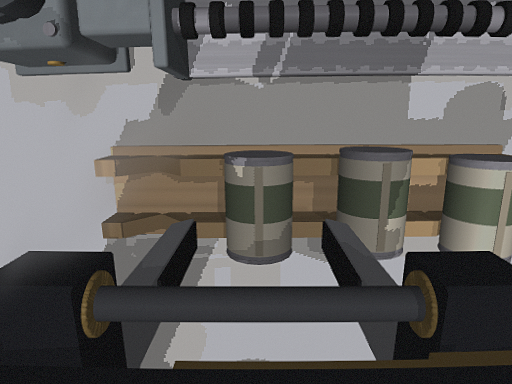

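>>> play_rows:
  steps:
    - {"x": 0, "y": 0, "z": -0.045, "rx": 0, "ry": 0, "rz": 0, "hand": 0.072}
    - {"x": 0, "y": 0, "z": -0.04, "rx": 0, "ry": 0, "rz": 0, "hand": 0.072}
    - {"x": 0, "y": 0, "z": 0, "rx": 0, "ry": 0, "rz": 0, "hand": 0.072}
    - {"x": 0, "y": 0, "z": 0, "rx": 0, "ry": 0, "rz": 0, "hand": 0.04}
    - {"x": 0, "y": 0, "z": 0, "rx": 0, "ry": 0, "rz": 0, "hand": 0.04}
    - {"x": 0, "y": 0, "z": 0, "rx": 0, "ry": 0, "rz": 0, "hand": 0.04}

```text
time: 12.78
tool_pos: [0.4244, -0.0791, 0.0426]
ee_rot: [-1.566, -0.0, -1.567]
wrist_force: [-0.8, 2.8, 6.7]
width: 0.0539
```

>>> play_rows:
  steps:
    - {"x": 0, "y": 0, "z": 0.03, "rx": 0, "ry": 0, "rz": 0, "hand": 0.04}
    - {"x": 0, "y": 0, "z": 0.05, "rx": 0, "ry": 0, "rz": 0, "hand": 0.04}
    - {"x": 0.01, "y": 0, "z": 0.04, "rx": 0, "ry": 0, "rz": 0.15, "hand": 0.04}
    - {"x": 0.02, "y": 0, "z": 0, "rx": 0, "ry": 0, "rz": 0.18, "hand": 0.04}
    - {"x": 0.025, "y": 0, "z": 0, "rx": 0, "ry": 0, "rz": 0.18, "hand": 0.04}
    - {"x": 0.025, "y": 0.002, "z": 0, "rx": 0, "ry": 0, "rz": 0.18, "hand": 0.04}
    - {"x": 0.025, "y": 0.002, "z": 0, "rx": 0, "ry": 0, "rz": 0.18, "hand": 0.04}
    - {"x": 0.025, "y": 0.002, "z": 0, "rx": 0, "ry": 0, "rz": 0.18, "hand": 0.04}

```text
time: 13.78
tool_pos: [0.5529, -0.0732, 0.1599]
ee_rot: [-1.571, 0.0, -0.511]
wrist_force: [-0.6, 0.1, -1.6]
width: 0.0536
```

>>> play_rows:
  steps:
    - {"x": 0.025, "y": 0.001, "z": 0, "rx": 0, "ry": 0, "rz": 0.18, "hand": 0.04}
    - {"x": 0, "y": 0, "z": 0, "rx": 0, "ry": 0, "rz": 0.18, "hand": 0.04}
    - {"x": 0, "y": 0, "z": 0, "rx": 0, "ry": 0, "rz": 0.178, "hand": 0.04}
    - {"x": 0, "y": 0, "z": 0, "rx": 0, "ry": 0, "rz": 0, "hand": 0.04}
    - {"x": 0, "y": 0, "z": 0, "rx": 0, "ry": 0, "rz": 0, "hand": 0.04}
    - {"x": 0, "y": 0, "z": 0, "rx": 0, "ry": 0, "rz": 0, "hand": 0.04}

```text
time: 14.52
tool_pos: [0.5772, -0.0722, 0.1601]
ee_rot: [-1.571, -0.0, 0.02]
wrist_force: [-0.3, 0.3, -1.2]
width: 0.0532
```

Run:
```python
from h import *
o=robot.get_obs();print(o['tool_pos'],o['ee_rot'],o['width'])
s=snapshot('wrist');save(s,'w9')
```

```text
[ 0.57721852 -0.07216347  0.16007033] [-1.57090673e+00 -1.15600225e-04  1.95736623e-02] 0.05321166780522673
```

View pics/w9.png

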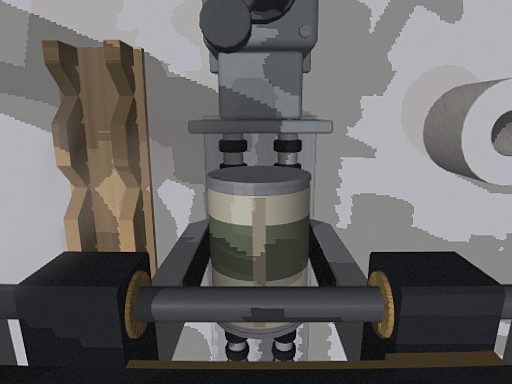

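>>> play_rows:
  steps:
    - {"x": 0.001, "y": 0, "z": -0.04, "rx": 0, "ry": 0, "rz": 0, "hand": 0.04}
    - {"x": 0, "y": 0, "z": -0.03, "rx": 0, "ry": 0, "rz": 0, "hand": 0.04}
    - {"x": 0, "y": 0, "z": -0.004, "rx": 0, "ry": 0, "rz": 0, "hand": 0.04}
    - {"x": 0, "y": 0, "z": 0, "rx": 0, "ry": 0, "rz": 0, "hand": 0.04}
    - {"x": 0, "y": 0, "z": 0, "rx": 0, "ry": 0, "rz": 0, "hand": 0.04}

```text
time: 15.2
tool_pos: [0.5792, -0.0723, 0.0877]
ee_rot: [-1.571, -0.003, 0.021]
wrist_force: [0.2, -1.5, -1.5]
width: 0.0534
```

>>> play_rows:
  steps:
    - {"x": 0, "y": 0, "z": -0.002, "rx": 0, "ry": 0, "rz": 0, "hand": 0.04}
    - {"x": 0, "y": 0, "z": -0.002, "rx": 0, "ry": 0, "rz": 0, "hand": 0.04}
    - {"x": 0, "y": 0, "z": 0, "rx": 0, "ry": 0, "rz": 0, "hand": 0.04}

```text
time: 15.58
tool_pos: [0.5785, -0.0722, 0.0826]
ee_rot: [-1.571, -0.001, 0.021]
wrist_force: [-0.8, 0.8, 0.5]
width: 0.0532
```

>>> play_rows:
  steps:
    - {"x": 0, "y": 0, "z": -0.001, "rx": 0, "ry": 0, "rz": 0, "hand": 0.04}
    - {"x": 0, "y": 0, "z": 0, "rx": 0, "ry": 0, "rz": 0, "hand": 0.072}
    - {"x": 0, "y": 0, "z": 0, "rx": 0, "ry": 0, "rz": 0, "hand": 0.072}
    - {"x": 0, "y": 0, "z": 0.02, "rx": 0, "ry": 0, "rz": 0, "hand": 0.072}
    - {"x": 0, "y": 0, "z": 0.055, "rx": 0, "ry": 0, "rz": 0, "hand": 0.072}
    - {"x": -0.01, "y": -0.008, "z": 0.03, "rx": 0, "ry": 0, "rz": -0.178, "hand": 0.072}
    - {"x": -0.02, "y": -0.01, "z": 0, "rx": 0, "ry": 0, "rz": -0.18, "hand": 0.072}
    - {"x": -0.02, "y": -0.01, "z": 0, "rx": 0, "ry": 0, "rz": -0.18, "hand": 0.072}

```text
time: 16.58
tool_pos: [0.5282, -0.1004, 0.1864]
ee_rot: [-1.571, -0.001, -0.523]
wrist_force: [1.0, 0.3, 0.6]
width: 0.0719
```

>>> play_rows:
  steps:
    - {"x": -0.02, "y": -0.01, "z": 0, "rx": 0, "ry": 0, "rz": -0.18, "hand": 0.072}
    - {"x": -0.02, "y": -0.01, "z": 0, "rx": 0, "ry": 0, "rz": -0.18, "hand": 0.072}
    - {"x": -0.02, "y": -0.016, "z": 0, "rx": 0, "ry": 0, "rz": -0.18, "hand": 0.072}
    - {"x": -0.02, "y": -0.016, "z": 0, "rx": 0, "ry": 0, "rz": -0.18, "hand": 0.072}
    - {"x": -0.0225, "y": -0.016, "z": -0.02, "rx": 0, "ry": 0, "rz": -0.18, "hand": 0.072}
    - {"x": 0, "y": 0, "z": -0.03, "rx": 0, "ry": 0, "rz": -0.154, "hand": 0.072}
    - {"x": 0, "y": 0, "z": 0, "rx": 0, "ry": 0, "rz": 0, "hand": 0.072}
    - {"x": 0, "y": 0, "z": 0, "rx": 0, "ry": 0, "rz": 0, "hand": 0.072}

```text
time: 17.58
tool_pos: [0.4264, -0.1682, 0.1369]
ee_rot: [-1.57, -0.001, -1.568]
wrist_force: [1.0, 0.5, 0.3]
width: 0.0719
```

Run:
```python
from h import *
s=snapshot('wrist');save(s,'w10');np.savez('w10.npz',**s)
o=robot.get_obs();print(o['tool_pos'],o['ee_rot'],o['width'],o['time'])
P=cloud(s).reshape(-1,3);k=P[(P[:,2]>.1)&(P[:,2]<.13)&(P[:,1]<-.02)&(P[:,1]>-.13)&(P[:,0]>.53)];print((k.min(0)+k.max(0))/2,k.min(0),k.max(0))
t=snapshot('top');P=cloud(t).reshape(-1,3);k=P[(P[:,2]>.1)&(P[:,2]<.13)&(P[:,1]<-.02)&(P[:,1]>-.13)&(P[:,0]>.5)&(P[:,0]<.65)];print((k.min(0)+k.max(0))/2,k.min(0),k.max(0))
```

```text
[ 0.42673043 -0.16832337  0.1373433 ] [-1.56882950e+00 -1.10447998e-03 -1.56884621e+00] 0.07218141575929977 17.625
[ 0.55653647 -0.07524362  0.10665604] [ 0.55150152 -0.1157014   0.10000957] [ 0.56157142 -0.03478585  0.1133025 ]
[ 0.57661333 -0.07377532  0.11233286] [ 0.55061244 -0.11313876  0.10028047] [ 0.60261423 -0.03441188  0.12438524]
```

View pics/w10.png

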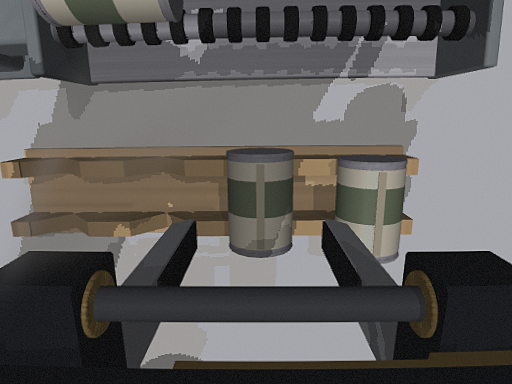

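The first can sits in the cradle and the next is centred between the fingers (can at u 227–294, fingers 196–323).

>>> play_rows:
  steps:
    - {"x": 0, "y": 0, "z": -0.05, "rx": 0, "ry": 0, "rz": 0, "hand": 0.072}
    - {"x": 0, "y": 0, "z": -0.047, "rx": 0, "ry": 0, "rz": 0, "hand": 0.072}
    - {"x": 0, "y": 0, "z": 0, "rx": 0, "ry": 0, "rz": 0, "hand": 0.072}
    - {"x": 0, "y": 0, "z": 0, "rx": 0, "ry": 0, "rz": 0, "hand": 0.072}
    - {"x": 0, "y": 0, "z": 0, "rx": 0, "ry": 0, "rz": 0, "hand": 0.04}
    - {"x": 0, "y": 0, "z": 0, "rx": 0, "ry": 0, "rz": 0, "hand": 0.04}
    - {"x": 0, "y": 0, "z": 0, "rx": 0, "ry": 0, "rz": 0, "hand": 0.04}

```text
time: 18.55
tool_pos: [0.427, -0.169, 0.0408]
ee_rot: [-1.568, -0.002, -1.571]
wrist_force: [-0.3, -0.7, 4.1]
width: 0.0531
```

>>> play_rows:
  steps:
    - {"x": 0, "y": 0, "z": 0.03, "rx": 0, "ry": 0, "rz": 0, "hand": 0.04}
    - {"x": 0, "y": 0, "z": 0.05, "rx": 0, "ry": 0, "rz": 0, "hand": 0.04}
    - {"x": 0.01, "y": 0, "z": 0.04, "rx": 0, "ry": 0, "rz": 0.15, "hand": 0.04}
    - {"x": 0.02, "y": 0, "z": 0.02, "rx": 0, "ry": 0, "rz": 0.18, "hand": 0.04}
    - {"x": 0.025, "y": 0, "z": 0, "rx": 0, "ry": 0, "rz": 0.18, "hand": 0.04}
    - {"x": 0.025, "y": 0, "z": 0, "rx": 0, "ry": 0, "rz": 0.18, "hand": 0.04}
    - {"x": 0.025, "y": 0, "z": 0, "rx": 0, "ry": 0, "rz": 0.18, "hand": 0.04}
    - {"x": 0.025, "y": 0, "z": 0, "rx": 0, "ry": 0, "rz": 0.18, "hand": 0.04}

```text
time: 19.55
tool_pos: [0.5561, -0.1677, 0.178]
ee_rot: [-1.571, 0.002, -0.515]
wrist_force: [0.5, -0.8, -3.2]
width: 0.0533
```

>>> play_rows:
  steps:
    - {"x": 0.024, "y": -0.001, "z": 0, "rx": 0, "ry": 0, "rz": 0.18, "hand": 0.04}
    - {"x": 0, "y": 0, "z": 0, "rx": 0, "ry": 0, "rz": 0.18, "hand": 0.04}
    - {"x": 0, "y": 0, "z": 0, "rx": 0, "ry": 0, "rz": 0.178, "hand": 0.04}
    - {"x": 0, "y": 0, "z": 0, "rx": 0, "ry": 0, "rz": 0, "hand": 0.04}
    - {"x": 0, "y": 0, "z": 0, "rx": 0, "ry": 0, "rz": 0, "hand": 0.04}
    - {"x": 0, "y": 0, "z": 0, "rx": 0, "ry": 0, "rz": 0, "hand": 0.04}

```text
time: 20.3
tool_pos: [0.5797, -0.1691, 0.1789]
ee_rot: [-1.571, 0.0, 0.016]
wrist_force: [0.6, 0.3, -2.8]
width: 0.0532
```

Run:
```python
from h import *
o=robot.get_obs();print(o['tool_pos'],o['ee_rot'],o['width'])
s=snapshot('wrist');save(s,'w11')
```

```text
[ 0.57965146 -0.16906116  0.17888584] [-1.57064337e+00  1.46287516e-04  1.55813313e-02] 0.05322244225668959
```

View pics/w11.png

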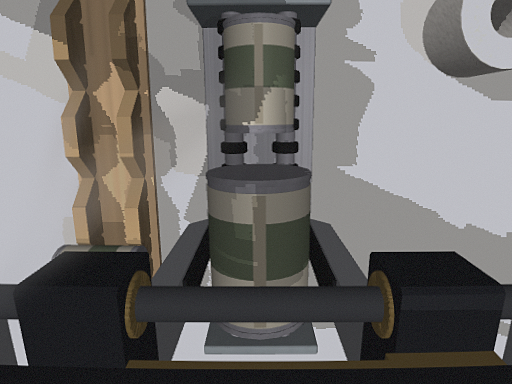

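>>> play_rows:
  steps:
    - {"x": 0.0005, "y": 0, "z": -0.05, "rx": 0, "ry": 0, "rz": 0.005, "hand": 0.04}
    - {"x": 0, "y": 0, "z": -0.035, "rx": 0, "ry": 0, "rz": 0, "hand": 0.04}
    - {"x": 0, "y": 0, "z": -0.01, "rx": 0, "ry": 0, "rz": 0, "hand": 0.04}
    - {"x": 0, "y": 0, "z": 0, "rx": 0, "ry": 0, "rz": 0, "hand": 0.04}
    - {"x": 0, "y": 0, "z": -0.002, "rx": 0, "ry": 0, "rz": 0, "hand": 0.04}
    - {"x": 0, "y": 0, "z": 0, "rx": 0, "ry": 0, "rz": 0, "hand": 0.04}

```text
time: 21.1
tool_pos: [0.5811, -0.1694, 0.0835]
ee_rot: [-1.572, -0.002, 0.022]
wrist_force: [0.5, -0.2, -1.8]
width: 0.0534
```

>>> play_rows:
  steps:
    - {"x": 0, "y": 0, "z": -0.001, "rx": 0, "ry": 0, "rz": 0, "hand": 0.04}
    - {"x": 0, "y": 0, "z": -0.001, "rx": 0, "ry": 0, "rz": 0, "hand": 0.04}
    - {"x": 0, "y": 0, "z": 0, "rx": 0, "ry": 0, "rz": 0, "hand": 0.04}

```text
time: 21.48
tool_pos: [0.5805, -0.1692, 0.0805]
ee_rot: [-1.571, -0.001, 0.022]
wrist_force: [-0.5, 0.1, -0.6]
width: 0.0534
```

>>> play_rows:
  steps:
    - {"x": 0, "y": 0, "z": -0.001, "rx": 0, "ry": 0, "rz": 0, "hand": 0.04}
    - {"x": 0, "y": 0, "z": 0, "rx": 0, "ry": 0, "rz": 0, "hand": 0.072}
    - {"x": 0, "y": 0, "z": 0, "rx": 0, "ry": 0, "rz": 0, "hand": 0.072}
    - {"x": 0, "y": 0, "z": 0.02, "rx": 0, "ry": 0, "rz": 0, "hand": 0.072}
    - {"x": 0, "y": 0, "z": 0.055, "rx": 0, "ry": 0, "rz": 0, "hand": 0.072}
    - {"x": -0.01, "y": -0.008, "z": 0.03, "rx": 0, "ry": 0, "rz": -0.178, "hand": 0.072}
    - {"x": -0.02, "y": -0.01, "z": 0, "rx": 0, "ry": 0, "rz": -0.18, "hand": 0.072}
    - {"x": -0.02, "y": -0.01, "z": 0, "rx": 0, "ry": 0, "rz": -0.18, "hand": 0.072}

```text
time: 22.48
tool_pos: [0.5302, -0.1975, 0.1845]
ee_rot: [-1.571, -0.001, -0.522]
wrist_force: [0.3, 0.2, 0.1]
width: 0.0721
```

>>> play_rows:
  steps:
    - {"x": -0.02, "y": -0.01, "z": 0, "rx": 0, "ry": 0, "rz": -0.18, "hand": 0.072}
    - {"x": -0.02, "y": -0.01, "z": 0, "rx": 0, "ry": 0, "rz": -0.18, "hand": 0.072}
    - {"x": -0.02, "y": -0.014, "z": 0, "rx": 0, "ry": 0, "rz": -0.18, "hand": 0.072}
    - {"x": -0.02, "y": -0.014, "z": 0, "rx": 0, "ry": 0, "rz": -0.18, "hand": 0.072}
    - {"x": -0.0296, "y": -0.013, "z": -0.02, "rx": 0, "ry": 0, "rz": -0.18, "hand": 0.072}
    - {"x": 0, "y": 0, "z": -0.03, "rx": 0, "ry": 0, "rz": -0.155, "hand": 0.072}
    - {"x": 0, "y": 0, "z": 0, "rx": 0, "ry": 0, "rz": 0, "hand": 0.072}
    - {"x": 0, "y": 0, "z": 0, "rx": 0, "ry": 0, "rz": 0, "hand": 0.072}

```text
time: 23.48
tool_pos: [0.4213, -0.2583, 0.1349]
ee_rot: [-1.57, -0.001, -1.568]
wrist_force: [0.2, 0.2, 0.5]
width: 0.0719
```

Run:
```python
from h import *
s=snapshot('wrist');save(s,'w12')
o=robot.get_obs();print(o['tool_pos'],o['ee_rot'],o['width'],o['time'])
```

```text
[ 0.42162529 -0.25846242  0.13538991] [-1.56900175e+00 -1.48870598e-03 -1.56874063e+00] 0.0720734482397041 23.525
```

View pics/w12.png

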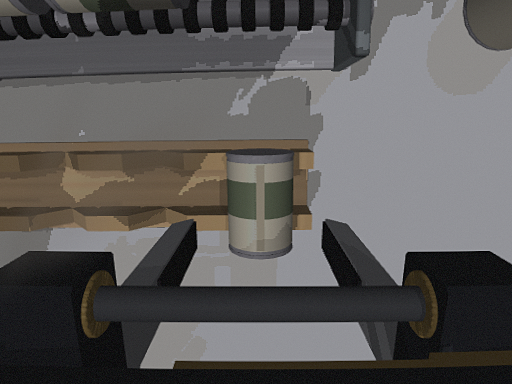

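Last can centred (u 227–293). Same grasp and transfer.

>>> play_rows:
  steps:
    - {"x": 0, "y": 0, "z": -0.05, "rx": 0, "ry": 0, "rz": 0, "hand": 0.072}
    - {"x": 0, "y": 0, "z": -0.045, "rx": 0, "ry": 0, "rz": 0, "hand": 0.072}
    - {"x": 0, "y": 0, "z": 0, "rx": 0, "ry": 0, "rz": 0, "hand": 0.072}
    - {"x": 0, "y": 0, "z": 0, "rx": 0, "ry": 0, "rz": 0, "hand": 0.072}
    - {"x": 0, "y": 0, "z": 0, "rx": 0, "ry": 0, "rz": 0, "hand": 0.04}
    - {"x": 0, "y": 0, "z": 0, "rx": 0, "ry": 0, "rz": 0, "hand": 0.04}
    - {"x": 0, "y": 0, "z": 0, "rx": 0, "ry": 0, "rz": 0, "hand": 0.04}

```text
time: 24.4
tool_pos: [0.4217, -0.2591, 0.0408]
ee_rot: [-1.568, -0.003, -1.571]
wrist_force: [0.0, 0.0, 5.1]
width: 0.0535
```

>>> play_rows:
  steps:
    - {"x": 0, "y": 0, "z": 0.03, "rx": 0, "ry": 0, "rz": 0, "hand": 0.04}
    - {"x": 0, "y": 0, "z": 0.05, "rx": 0, "ry": 0, "rz": 0, "hand": 0.04}
    - {"x": 0.01, "y": -0.002, "z": 0.04, "rx": 0, "ry": 0, "rz": 0.15, "hand": 0.04}
    - {"x": 0.025, "y": -0.002, "z": 0.02, "rx": 0, "ry": 0, "rz": 0.18, "hand": 0.04}
    - {"x": 0.025, "y": -0.002, "z": 0, "rx": 0, "ry": 0, "rz": 0.18, "hand": 0.04}
    - {"x": 0.025, "y": -0.002, "z": 0, "rx": 0, "ry": 0, "rz": 0.18, "hand": 0.04}
    - {"x": 0.025, "y": -0.002, "z": 0, "rx": 0, "ry": 0, "rz": 0.18, "hand": 0.04}
    - {"x": 0.025, "y": 0, "z": 0, "rx": 0, "ry": 0, "rz": 0.18, "hand": 0.04}

```text
time: 25.4
tool_pos: [0.556, -0.2679, 0.178]
ee_rot: [-1.571, 0.002, -0.515]
wrist_force: [-0.5, 0.5, -2.2]
width: 0.0534
```

>>> play_rows:
  steps:
    - {"x": 0.026, "y": 0, "z": 0, "rx": 0, "ry": 0, "rz": 0.18, "hand": 0.04}
    - {"x": 0, "y": 0, "z": 0, "rx": 0, "ry": 0, "rz": 0.18, "hand": 0.04}
    - {"x": 0, "y": 0, "z": 0, "rx": 0, "ry": 0, "rz": 0.18, "hand": 0.04}
    - {"x": 0, "y": 0, "z": 0, "rx": 0, "ry": 0, "rz": 0, "hand": 0.04}
    - {"x": 0, "y": 0, "z": 0, "rx": 0, "ry": 0, "rz": 0, "hand": 0.04}
    - {"x": 0, "y": 0, "z": 0, "rx": 0, "ry": 0, "rz": 0, "hand": 0.04}

```text
time: 26.15
tool_pos: [0.5816, -0.2681, 0.1789]
ee_rot: [-1.571, 0.0, 0.018]
wrist_force: [-0.6, -0.1, -2.3]
width: 0.0533
```

Run:
```python
from h import *
o=robot.get_obs();print(o['tool_pos'],o['ee_rot'],o['width'])
s=snapshot('wrist');save(s,'w13')
```

```text
[ 0.58156146 -0.26807124  0.17890027] [-1.57067133e+00  1.04189636e-04  1.75748148e-02] 0.05328229237345049
```

View pics/w13.png

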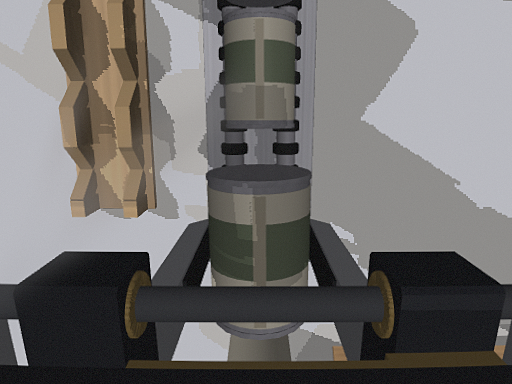

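>>> play_rows:
  steps:
    - {"x": 0.0008, "y": 0, "z": -0.05, "rx": 0, "ry": 0, "rz": 0.004, "hand": 0.04}
    - {"x": 0, "y": 0, "z": -0.035, "rx": 0, "ry": 0, "rz": 0, "hand": 0.04}
    - {"x": 0, "y": 0, "z": -0.01, "rx": 0, "ry": 0, "rz": 0, "hand": 0.04}
    - {"x": 0, "y": 0, "z": 0, "rx": 0, "ry": 0, "rz": 0, "hand": 0.04}
    - {"x": 0, "y": 0, "z": -0.003, "rx": 0, "ry": 0, "rz": 0, "hand": 0.04}
    - {"x": 0, "y": 0, "z": -0.001, "rx": 0, "ry": 0, "rz": 0, "hand": 0.04}
    - {"x": 0, "y": 0, "z": 0, "rx": 0, "ry": 0, "rz": 0, "hand": 0.04}

```text
time: 27.08
tool_pos: [0.5828, -0.2683, 0.0808]
ee_rot: [-1.572, -0.001, 0.023]
wrist_force: [-0.3, 0.1, -0.7]
width: 0.0534
```

>>> play_rows:
  steps:
    - {"x": 0, "y": 0, "z": -0.001, "rx": 0, "ry": 0, "rz": 0, "hand": 0.04}
    - {"x": 0, "y": 0, "z": 0, "rx": 0, "ry": 0, "rz": 0, "hand": 0.072}
    - {"x": 0, "y": 0, "z": 0, "rx": 0, "ry": 0, "rz": 0, "hand": 0.072}
    - {"x": 0, "y": 0, "z": 0.02, "rx": 0, "ry": 0, "rz": 0, "hand": 0.072}
    - {"x": 0, "y": 0, "z": 0.055, "rx": 0, "ry": 0, "rz": 0, "hand": 0.072}
    - {"x": 0, "y": 0, "z": 0.06, "rx": 0, "ry": 0, "rz": 0, "hand": 0.05}
    - {"x": -0.03, "y": 0.04, "z": 0.05, "rx": 0, "ry": 0, "rz": 0, "hand": 0.04}
    - {"x": -0.03, "y": 0.05, "z": 0, "rx": 0, "ry": 0, "rz": 0, "hand": 0.03}

```text
time: 28.08
tool_pos: [0.5276, -0.1836, 0.2653]
ee_rot: [-1.576, -0.011, 0.021]
wrist_force: [-0.4, 1.2, 0.3]
width: 0.0454
```

>>> play_rows:
  steps:
    - {"x": 0.015, "y": 0.055, "z": 0, "rx": 0, "ry": 0, "rz": 0, "hand": 0.05}
    - {"x": 0.015, "y": 0.055, "z": 0, "rx": 0, "ry": 0, "rz": 0, "hand": 0.05}
    - {"x": 0.015, "y": 0.055, "z": 0, "rx": 0, "ry": 0, "rz": 0, "hand": 0.05}
    - {"x": 0.015, "y": 0.055, "z": 0, "rx": 0, "ry": 0, "rz": 0, "hand": 0.05}
    - {"x": 0.015, "y": 0.055, "z": 0, "rx": 0, "ry": 0, "rz": 0, "hand": 0.05}
    - {"x": 0.0176, "y": 0.06, "z": 0, "rx": 0, "ry": 0, "rz": 0, "hand": 0.05}
    - {"x": 0, "y": 0, "z": 0, "rx": 0, "ry": 0, "rz": 0, "hand": 0.05}
    - {"x": 0, "y": 0, "z": 0, "rx": 0, "ry": 0, "rz": 0, "hand": 0.05}

```text
time: 29.08
tool_pos: [0.6186, 0.1521, 0.2592]
ee_rot: [-1.571, -0.001, 0.023]
wrist_force: [-0.6, 0.2, 0.1]
width: 0.0499
```

Run:
```python
from h import *
s=snapshot('wrist');save(s,'w14');np.savez('w14.npz',**s)
o=robot.get_obs();print(o['tool_pos'],o['ee_rot'],o['width'],o['time'])
p=cloud(s);z=p[:,:,2];k=(z>.175)&(z<.19);k[230:]=0
ct=max(cv2.findContours(k.astype(np.uint8),0,1)[0],key=cv2.contourArea);(u,v),r=cv2.minEnclosingCircle(ct);print(u,v,r,plane(s,[[u,v]],.183),np.nanmedian(p[k],0))
sc=snapshot('scene');save(sc,'s2');cv2.imwrite('pics/s2z.png',cv2.resize(sc['color'][130:290,140:320,::-1],(675,600),interpolation=2))
t=snapshot('top');P=cloud(t).reshape(-1,3)
k=P[(P[:,0]>.5)&(P[:,0]<.66)&(P[:,1]<-.02)&(P[:,1]>-.32)&(P[:,2]>.1)&(P[:,2]<.14)]
lab=cv2.kmeans(k[:,1:2].astype(np.float32),3,None,(3,50,1e-6),5,cv2.KMEANS_PP_CENTERS)[1][:,0]
for i in range(3):
    j=k[lab==i];vx,vy,_,_=cv2.fitLine(j[j[:,2]>.11][:,:2].astype(np.float32),2,0,.01,.01).ravel()
    print('can',(j.min(0)+j.max(0))/2,j.max(0)-j.min(0),np.percentile(j[:,2],97),np.degrees(np.arctan2(vy,vx)))
```

```text
[0.61860046 0.15128983 0.25924191] [-1.57125595e+00 -1.27684942e-03  2.20525005e-02] 0.04982569603312049 29.125
254.0 189.125 14.875100135803223 [[0.61500721 0.16150509 0.183     ]] [0.61500812 0.16161554 0.18245747]
can [ 0.58082166 -0.26880154  0.11148821] [0.04971327 0.07939347 0.02288215] 0.1206514190278439 -89.096855
can [ 0.57662419 -0.07377498  0.11134764] [0.05197726 0.07868349 0.02254255] 0.12073011193613391 -88.15231
can [ 0.57766677 -0.16949463  0.1115466 ] [0.04878765 0.08120823 0.02267739] 0.12058583038937946 -88.790054
```

View pics/w14.png

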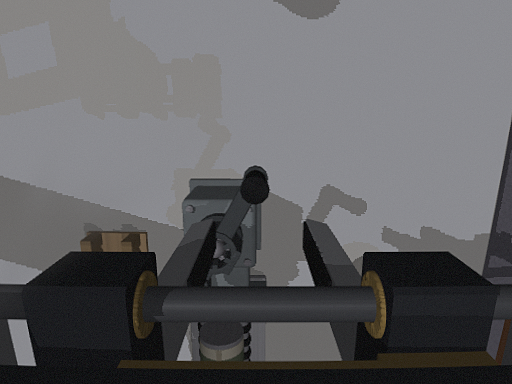

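View pics/s2z.png

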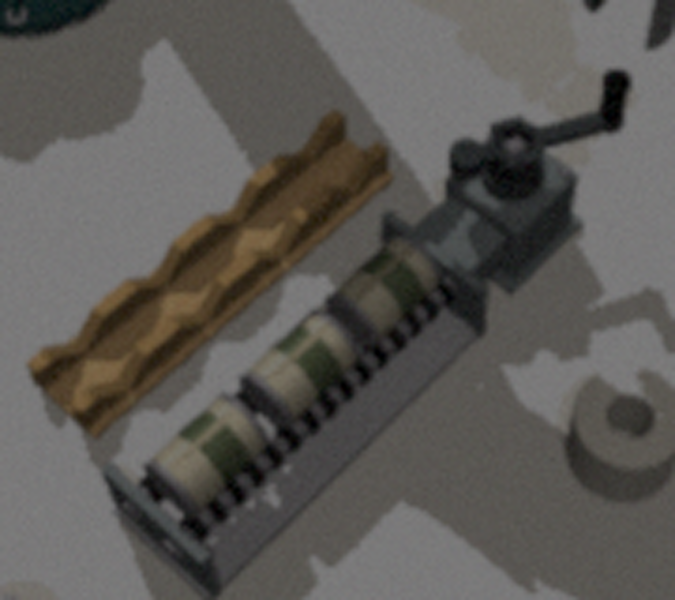

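>>> play_rows:
  steps:
    - {"x": -0.0034, "y": 0.0102, "z": -0.03, "rx": 0, "ry": 0, "rz": 0, "hand": 0.05}
    - {"x": 0, "y": 0, "z": -0.035, "rx": 0, "ry": 0, "rz": 0, "hand": 0.05}
    - {"x": 0, "y": 0, "z": -0.03, "rx": 0, "ry": 0, "rz": 0, "hand": 0.05}
    - {"x": 0, "y": 0, "z": -0.019, "rx": 0, "ry": 0, "rz": 0, "hand": 0.05}
    - {"x": 0, "y": 0, "z": 0, "rx": 0, "ry": 0, "rz": 0, "hand": 0.05}
    - {"x": 0, "y": 0, "z": 0, "rx": 0, "ry": 0, "rz": 0, "hand": 0.05}
    - {"x": 0, "y": 0, "z": 0, "rx": 0, "ry": 0, "rz": 0, "hand": 0.05}

```text
time: 30.1
tool_pos: [0.6162, 0.1625, 0.1462]
ee_rot: [-1.57, -0.003, 0.023]
wrist_force: [-0.1, 0.8, 0.7]
width: 0.05
```

Run:
```python
from h import *
o=robot.get_obs();print(o['tool_pos'],o['ee_rot'],o['width'],o['time'],o['wrist_force'])
s=snapshot('wrist');save(s,'w15')
```

```text
[0.6161714  0.1625021  0.14620827] [-1.57032192 -0.00343972  0.02288456] 0.049963047493952126 30.1 [-0.07738399  0.84289317  0.67383846]
```

View pics/w15.png

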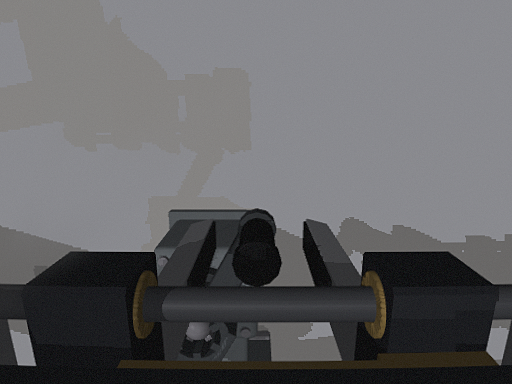

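>>> play_rows:
  steps:
    - {"x": 0, "y": 0, "z": 0, "rx": 0, "ry": 0, "rz": 0, "hand": 0.01}
    - {"x": 0, "y": 0, "z": 0, "rx": 0, "ry": 0, "rz": 0, "hand": 0.01}
    - {"x": 0, "y": 0, "z": 0, "rx": 0, "ry": 0, "rz": 0, "hand": 0.01}
    - {"x": 0, "y": 0, "z": 0, "rx": 0, "ry": 0, "rz": 0, "hand": 0.01}

```text
time: 30.65
tool_pos: [0.6152, 0.1625, 0.1442]
ee_rot: [-1.571, -0.0, 0.023]
wrist_force: [-0.9, 0.4, 0.8]
width: 0.0223
```

Run:
```python
from h import *
o=robot.get_obs();print(o['tool_pos'],o['width'],o['wrist_force'])
t=np.radians(62.4+20*np.arange(19));P=.085*np.c_[np.cos(t),np.sin(t)]
d=np.diff(P,axis=0).round(4);print(d.tolist(),d.sum(0))
```

```text
[0.61515106 0.16247503 0.14419679] 0.022272626694392582 [-0.85472413  0.39378356  0.79295927]
[[-0.0281, 0.0089], [-0.0295, -0.0012], [-0.0273, -0.0112], [-0.0218, -0.0199], [-0.0137, -0.0262], [-0.0039, -0.0293], [0.0063, -0.0288], [0.0158, -0.0249], [0.0234, -0.018], [0.0281, -0.0089], [0.0295, 0.0012], [0.0273, 0.0112], [0.0218, 0.0199], [0.0137, 0.0262], [0.0039, 0.0293], [-0.0063, 0.0288], [-0.0158, 0.0249], [-0.0234, 0.018]] [-1.04083409e-17  1.04083409e-17]
```

>>> play_rows:
  steps:
    - {"x": -0.0281, "y": 0.0089, "z": 0, "rx": 0, "ry": 0, "rz": 0, "hand": 0.01}
    - {"x": -0.0295, "y": -0.0012, "z": 0, "rx": 0, "ry": 0, "rz": 0, "hand": 0.01}
    - {"x": -0.0273, "y": -0.0112, "z": 0, "rx": 0, "ry": 0, "rz": 0, "hand": 0.01}
    - {"x": 0, "y": 0, "z": 0, "rx": 0, "ry": 0, "rz": 0, "hand": 0.01}
    - {"x": 0, "y": 0, "z": 0, "rx": 0, "ry": 0, "rz": 0, "hand": 0.01}

```text
time: 31.28
tool_pos: [0.5306, 0.1596, 0.1445]
ee_rot: [-1.569, -0.0, 0.023]
wrist_force: [-1.1, 1.5, 0.9]
width: 0.0225
```

Run:
```python
from h import *
o=robot.get_obs();print(o['tool_pos'],o['width'],o['wrist_force']);d=o['tool_pos'][:2]-[.5752,.0852];print(np.hypot(*d),np.degrees(np.arctan2(d[1],d[0])))
s=snapshot('scene');save(s,'s3');cv2.imwrite('pics/s3z.png',cv2.resize(s['color'][110:270,170:350,::-1],(675,600),interpolation=2))
```

```text
[0.53060144 0.15964466 0.1444653 ] 0.02246527263967757 [-1.07531162  1.486577    0.8881192 ]
0.08678155465430566 120.92512485297051
```

View pics/s3z.png

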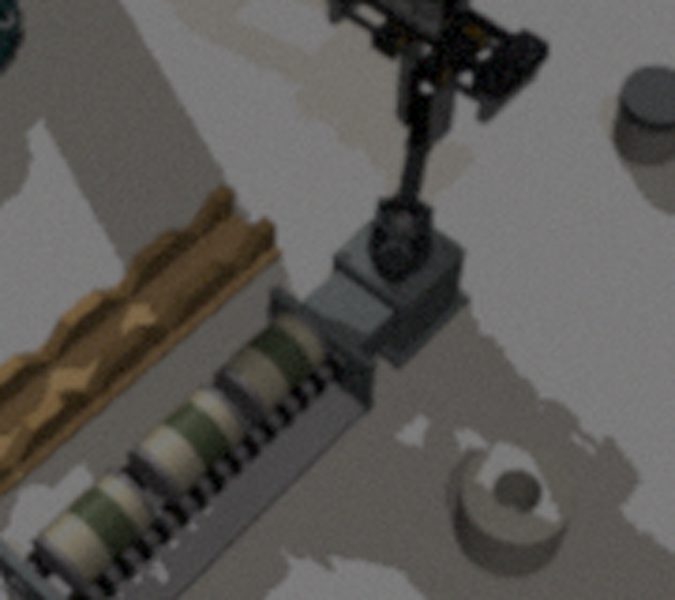

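>>> play_rows:
  steps:
    - {"x": -0.0218, "y": -0.0199, "z": 0, "rx": 0, "ry": 0, "rz": 0, "hand": 0.01}
    - {"x": -0.0137, "y": -0.0262, "z": 0, "rx": 0, "ry": 0, "rz": 0, "hand": 0.01}
    - {"x": -0.0039, "y": -0.0293, "z": 0, "rx": 0, "ry": 0, "rz": 0, "hand": 0.01}
    - {"x": 0.0063, "y": -0.0288, "z": 0, "rx": 0, "ry": 0, "rz": 0, "hand": 0.01}
    - {"x": 0.0158, "y": -0.0249, "z": 0, "rx": 0, "ry": 0, "rz": 0, "hand": 0.01}
    - {"x": 0.0234, "y": -0.018, "z": 0, "rx": 0, "ry": 0, "rz": 0, "hand": 0.01}
    - {"x": 0.0281, "y": -0.0089, "z": 0, "rx": 0, "ry": 0, "rz": 0, "hand": 0.01}
    - {"x": 0, "y": 0, "z": 0, "rx": 0, "ry": 0, "rz": 0, "hand": 0.01}

```text
time: 32.33
tool_pos: [0.5664, 0.002, 0.1435]
ee_rot: [-1.571, -0.0, 0.022]
wrist_force: [-0.0, -0.3, 0.9]
width: 0.0224
```

Run:
```python
from h import *
o=robot.get_obs();print(o['tool_pos'],o['width'],o['wrist_force']);d=o['tool_pos'][:2]-[.5752,.0852];print(np.hypot(*d),np.degrees(np.arctan2(d[1],d[0])))
s=snapshot('scene');save(s,'s4');cv2.imwrite('pics/s4z.png',cv2.resize(s['color'][110:270,170:350,::-1],(675,600),interpolation=2))
```

```text
[0.56641642 0.00198565 0.14348458] 0.02239721900361813 [-0.03836291 -0.32572134  0.94397766]
0.08367664024481047 -96.02546743953103
```

View pics/s4z.png

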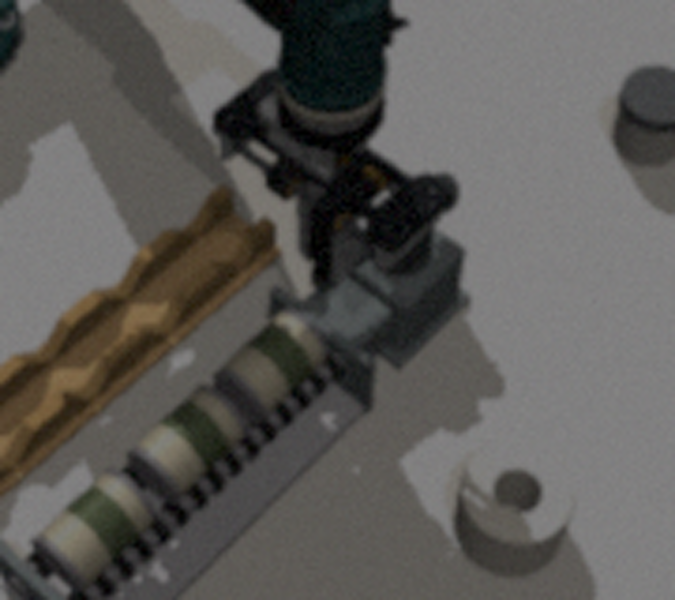

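>>> play_rows:
  steps:
    - {"x": 0.0295, "y": 0.0012, "z": 0, "rx": 0, "ry": 0, "rz": 0, "hand": 0.01}
    - {"x": 0.0273, "y": 0.0112, "z": 0, "rx": 0, "ry": 0, "rz": 0, "hand": 0.01}
    - {"x": 0.0218, "y": 0.0199, "z": 0, "rx": 0, "ry": 0, "rz": 0, "hand": 0.01}
    - {"x": 0.0137, "y": 0.0262, "z": 0, "rx": 0, "ry": 0, "rz": 0, "hand": 0.01}
    - {"x": 0.0039, "y": 0.0293, "z": 0, "rx": 0, "ry": 0, "rz": 0, "hand": 0.01}
    - {"x": -0.0063, "y": 0.0288, "z": 0, "rx": 0, "ry": 0, "rz": 0, "hand": 0.01}
    - {"x": -0.0158, "y": 0.0249, "z": 0, "rx": 0, "ry": 0, "rz": 0, "hand": 0.01}
    - {"x": -0.0234, "y": 0.018, "z": 0, "rx": 0, "ry": 0, "rz": 0, "hand": 0.01}

```text
time: 33.38
tool_pos: [0.6147, 0.1629, 0.1442]
ee_rot: [-1.573, -0.001, 0.024]
wrist_force: [0.2, -3.9, -3.9]
width: 0.0225
```

>>> play_rows:
  steps:
    - {"x": -0.0281, "y": 0.0089, "z": 0, "rx": 0, "ry": 0, "rz": 0, "hand": 0.01}
    - {"x": -0.0295, "y": -0.0012, "z": 0, "rx": 0, "ry": 0, "rz": 0, "hand": 0.01}
    - {"x": -0.0273, "y": -0.0112, "z": 0, "rx": 0, "ry": 0, "rz": 0, "hand": 0.01}
    - {"x": 0, "y": 0, "z": 0, "rx": 0, "ry": 0, "rz": 0, "hand": 0.01}

```text
time: 33.88
tool_pos: [0.5284, 0.1588, 0.1445]
ee_rot: [-1.571, 0.0, 0.023]
wrist_force: [-0.8, -0.1, 0.5]
width: 0.0224
```

Run:
```python
from h import *
o=robot.get_obs();print(o['tool_pos'],o['width'],o['wrist_force']);d=o['tool_pos'][:2]-[.5752,.0852];print(np.hypot(*d),np.degrees(np.arctan2(d[1],d[0])))
s=snapshot('scene');save(s,'s5');cv2.imwrite('pics/s5z.png',cv2.resize(s['color'][110:270,170:350,::-1],(675,600),interpolation=2))
```

```text
[0.52842462 0.15884774 0.14453334] 0.022431720934944725 [-0.81554793 -0.13750251  0.49169124]
0.08724635121064057 122.42057028512343
```

View pics/s5z.png

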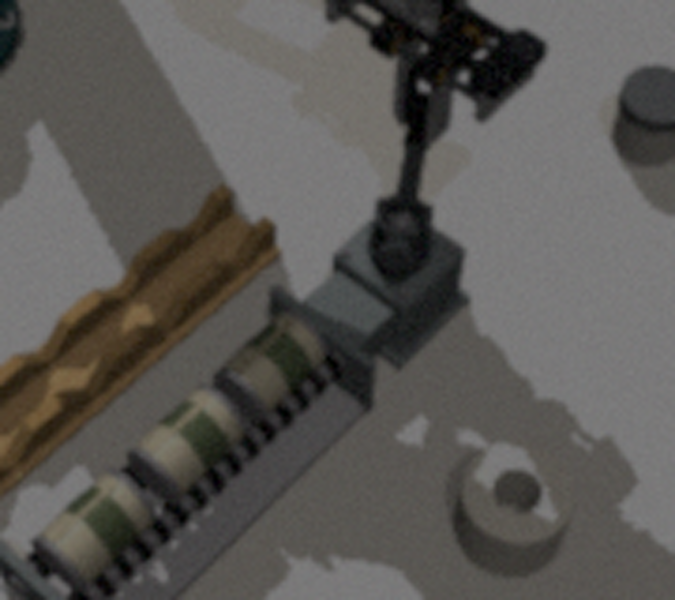

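>>> play_rows:
  steps:
    - {"x": -0.0218, "y": -0.0199, "z": 0, "rx": 0, "ry": 0, "rz": 0, "hand": 0.01}
    - {"x": -0.0137, "y": -0.0262, "z": 0, "rx": 0, "ry": 0, "rz": 0, "hand": 0.01}
    - {"x": -0.0039, "y": -0.0293, "z": 0, "rx": 0, "ry": 0, "rz": 0, "hand": 0.01}
    - {"x": 0.0063, "y": -0.0288, "z": 0, "rx": 0, "ry": 0, "rz": 0, "hand": 0.01}
    - {"x": 0.0158, "y": -0.0249, "z": 0, "rx": 0, "ry": 0, "rz": 0, "hand": 0.01}
    - {"x": 0.0234, "y": -0.018, "z": 0, "rx": 0, "ry": 0, "rz": 0, "hand": 0.01}
    - {"x": 0.0281, "y": -0.0089, "z": 0, "rx": 0, "ry": 0, "rz": 0, "hand": 0.01}
    - {"x": 0.0295, "y": 0.0012, "z": 0, "rx": 0, "ry": 0, "rz": 0, "hand": 0.01}

```text
time: 34.92
tool_pos: [0.5947, 0.004, 0.1437]
ee_rot: [-1.569, 0.002, 0.022]
wrist_force: [-2.9, 4.7, -1.8]
width: 0.0225
```

>>> play_rows:
  steps:
    - {"x": 0.0273, "y": 0.0112, "z": 0, "rx": 0, "ry": 0, "rz": 0, "hand": 0.01}
    - {"x": 0.0218, "y": 0.0199, "z": 0, "rx": 0, "ry": 0, "rz": 0, "hand": 0.01}
    - {"x": 0.0137, "y": 0.0262, "z": 0, "rx": 0, "ry": 0, "rz": 0, "hand": 0.01}
    - {"x": 0.0039, "y": 0.0293, "z": 0, "rx": 0, "ry": 0, "rz": 0, "hand": 0.01}
    - {"x": -0.0063, "y": 0.0288, "z": 0, "rx": 0, "ry": 0, "rz": 0, "hand": 0.01}
    - {"x": -0.0158, "y": 0.0249, "z": 0, "rx": 0, "ry": 0, "rz": 0, "hand": 0.01}
    - {"x": -0.0234, "y": 0.018, "z": 0, "rx": 0, "ry": 0, "rz": 0, "hand": 0.01}
    - {"x": 0, "y": 0, "z": 0, "rx": 0, "ry": 0, "rz": 0, "hand": 0.01}

```text
time: 35.92
tool_pos: [0.6146, 0.1637, 0.1439]
ee_rot: [-1.571, 0.001, 0.025]
wrist_force: [-0.5, -1.1, 0.6]
width: 0.0222
```

Run:
```python
from h import *
o=robot.get_obs();print(o['tool_pos'],o['width'],o['wrist_force']);d=o['tool_pos'][:2]-[.5752,.0852];print(np.hypot(*d),np.degrees(np.arctan2(d[1],d[0])))
s=snapshot('scene');save(s,'s6');cv2.imwrite('pics/s6z.png',cv2.resize(s['color'][110:270,170:350,::-1],(675,600),interpolation=2))
```

```text
[0.61461769 0.16367399 0.14388554] 0.022224102657502923 [-0.46078091 -1.10996786  0.55462796]
0.08781754569682707 63.329503890304984
```

View pics/s6z.png

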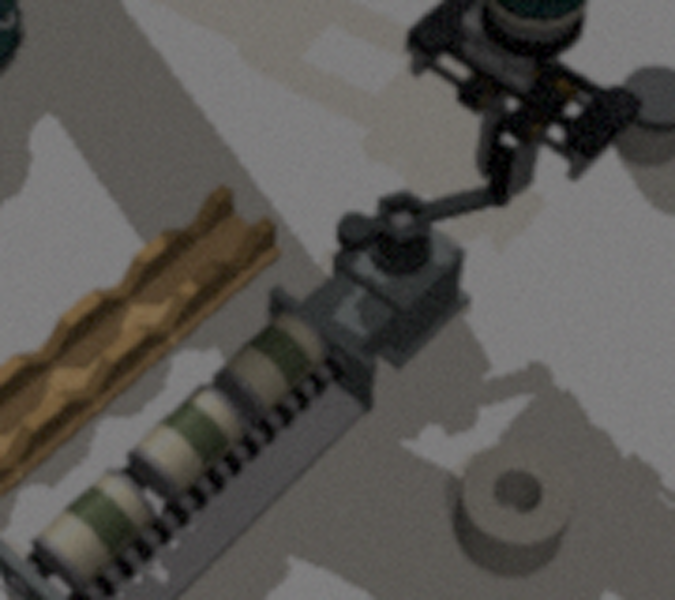

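```bash
cat > chk.py <<'E'
from h import *
t=snapshot('top');P=cloud(t).reshape(-1,3)
k=P[(P[:,0]>.5)&(P[:,0]<.66)&(P[:,1]<-.02)&(P[:,1]>-.32)&(P[:,2]>.1)&(P[:,2]<.14)]
lab=cv2.kmeans(k[:,1:2].astype(np.float32),3,None,(3,50,1e-6),5,cv2.KMEANS_PP_CENTERS)[1][:,0]
for i in range(3):
    j=k[lab==i];vx,vy,_,_=cv2.fitLine(j[j[:,2]>.11][:,:2].astype(np.float32),2,0,.01,.01).ravel()
    print('can',(j.min(0)+j.max(0))/2,j.max(0)-j.min(0),np.percentile(j[:,2],97),np.degrees(np.arctan2(vy,vx)))
k=P[(np.hypot(P[:,0]-.5752,P[:,1]-.0852)<.024)&(P[:,2]>.1)];print('hub top',np.percentile(k[:,2],[50,90]),len(k))
E
python3 chk.py
```

```text
can [ 0.57761282 -0.17028424  0.11167715] [0.04945349 0.08182387 0.02286055] 0.12076733031409068 -89.24104
can [ 0.57662488 -0.07390761  0.11145901] [0.05201274 0.07896897 0.02250981] 0.12040708045174495 -87.28137
can [ 0.57985348 -0.26949479  0.11134737] [0.05165095 0.08007395 0.02250747] 0.12023662035909317 -89.493286
hub top [0.13799232 0.53492958] 424
```

>>> play_rows:
  steps:
    - {"x": 0, "y": 0, "z": 0, "rx": 0, "ry": 0, "rz": 0, "hand": 0.05}
    - {"x": 0, "y": 0, "z": 0, "rx": 0, "ry": 0, "rz": 0, "hand": 0.05}
    - {"x": 0, "y": 0, "z": 0.03, "rx": 0, "ry": 0, "rz": 0, "hand": 0.05}
    - {"x": 0, "y": 0, "z": 0.05, "rx": 0, "ry": 0, "rz": 0, "hand": 0.05}
    - {"x": 0, "y": -0.02, "z": 0.03, "rx": 0, "ry": 0, "rz": 0, "hand": 0.06}
    - {"x": -0.007, "y": -0.05, "z": 0, "rx": 0, "ry": 0, "rz": 0, "hand": 0.072}
    - {"x": -0.01, "y": -0.055, "z": 0, "rx": 0, "ry": 0, "rz": 0, "hand": 0.072}
    - {"x": -0.01, "y": -0.055, "z": 0, "rx": 0, "ry": 0, "rz": 0, "hand": 0.072}

```text
time: 37.02
tool_pos: [0.5882, -0.0195, 0.2544]
ee_rot: [-1.571, -0.001, 0.023]
wrist_force: [-0.6, 0.6, -0.3]
width: 0.0723
```

>>> play_rows:
  steps:
    - {"x": -0.009, "y": -0.055, "z": -0.02, "rx": 0, "ry": 0, "rz": 0, "hand": 0.072}
    - {"x": 0, "y": 0, "z": -0.05, "rx": 0, "ry": 0, "rz": 0, "hand": 0.072}
    - {"x": 0, "y": 0, "z": -0.03, "rx": 0, "ry": 0, "rz": 0, "hand": 0.072}
    - {"x": 0, "y": 0, "z": 0, "rx": 0, "ry": 0, "rz": 0, "hand": 0.072}
    - {"x": 0, "y": 0, "z": 0, "rx": 0, "ry": 0, "rz": 0, "hand": 0.072}

```text
time: 37.65
tool_pos: [0.5802, -0.0729, 0.1559]
ee_rot: [-1.571, -0.003, 0.023]
wrist_force: [0.7, 0.2, 0.7]
width: 0.0719
```

Run:
```python
from h import *
s=snapshot('wrist');save(s,'w16')
o=robot.get_obs();print(o['tool_pos'],o['ee_rot'],o['width'],o['time'])
```

```text
[ 0.58053684 -0.07279815  0.15661383] [-1.57174503 -0.00403612  0.02310022] 0.07198335796349005 37.7
```

View pics/w16.png

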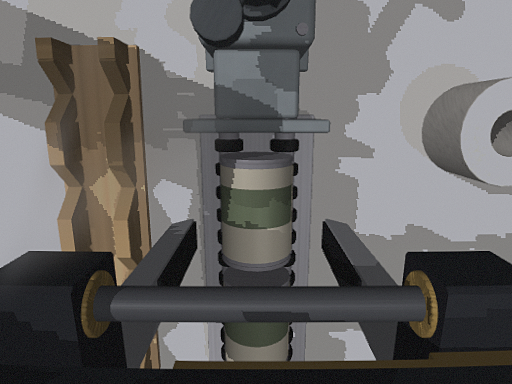

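>>> play_rows:
  steps:
    - {"x": -0.0012, "y": 0, "z": -0.04, "rx": 0, "ry": 0, "rz": 0, "hand": 0.072}
    - {"x": 0, "y": 0, "z": -0.033, "rx": 0, "ry": 0, "rz": 0, "hand": 0.072}
    - {"x": 0, "y": 0, "z": 0, "rx": 0, "ry": 0, "rz": 0, "hand": 0.072}
    - {"x": 0, "y": 0, "z": 0, "rx": 0, "ry": 0, "rz": 0, "hand": 0.072}
    - {"x": 0, "y": 0, "z": 0, "rx": 0, "ry": 0, "rz": 0, "hand": 0.04}
    - {"x": 0, "y": 0, "z": 0, "rx": 0, "ry": 0, "rz": 0, "hand": 0.04}
    - {"x": 0, "y": 0, "z": 0, "rx": 0, "ry": 0, "rz": 0, "hand": 0.04}

```text
time: 38.58
tool_pos: [0.5782, -0.0727, 0.0827]
ee_rot: [-1.571, -0.001, 0.023]
wrist_force: [-2.4, 0.7, 5.3]
width: 0.0534
```

>>> play_rows:
  steps:
    - {"x": 0, "y": 0, "z": 0.03, "rx": 0, "ry": 0, "rz": 0, "hand": 0.04}
    - {"x": 0, "y": 0, "z": 0.05, "rx": 0, "ry": 0, "rz": 0, "hand": 0.04}
    - {"x": -0.01, "y": 0, "z": 0.03, "rx": 0, "ry": 0, "rz": -0.15, "hand": 0.04}
    - {"x": -0.02, "y": 0, "z": 0, "rx": 0, "ry": 0, "rz": -0.18, "hand": 0.04}
    - {"x": -0.025, "y": 0, "z": 0, "rx": 0, "ry": 0, "rz": -0.18, "hand": 0.04}
    - {"x": -0.025, "y": 0, "z": 0, "rx": 0, "ry": 0, "rz": -0.18, "hand": 0.04}
    - {"x": -0.025, "y": 0, "z": 0, "rx": 0, "ry": 0, "rz": -0.18, "hand": 0.04}
    - {"x": -0.025, "y": 0, "z": 0, "rx": 0, "ry": 0, "rz": -0.18, "hand": 0.04}

```text
time: 39.58
tool_pos: [0.447, -0.0725, 0.1905]
ee_rot: [-1.571, 0.001, -1.033]
wrist_force: [0.3, -0.1, -2.3]
width: 0.0536
```

>>> play_rows:
  steps:
    - {"x": -0.025, "y": -0.005, "z": 0, "rx": 0, "ry": 0, "rz": -0.18, "hand": 0.04}
    - {"x": 0, "y": 0, "z": 0, "rx": 0, "ry": 0, "rz": -0.18, "hand": 0.04}
    - {"x": 0, "y": 0, "z": 0, "rx": 0, "ry": 0, "rz": -0.17, "hand": 0.04}
    - {"x": 0, "y": 0, "z": 0, "rx": 0, "ry": 0, "rz": 0, "hand": 0.04}
    - {"x": 0, "y": 0, "z": 0, "rx": 0, "ry": 0, "rz": 0, "hand": 0.04}
    - {"x": 0, "y": 0, "z": 0, "rx": 0, "ry": 0, "rz": 0, "hand": 0.04}

```text
time: 40.33
tool_pos: [0.423, -0.0775, 0.191]
ee_rot: [-1.571, 0.0, -1.556]
wrist_force: [0.5, -0.1, -1.5]
width: 0.0528
```

Run:
```python
from h import *
s=snapshot('wrist');save(s,'w17')
o=robot.get_obs();print(o['tool_pos'],o['ee_rot'],o['width'],o['time'])
```

```text
[ 0.42299469 -0.07755588  0.19107179] [-1.57104087e+00 -2.14921423e-05 -1.55595411e+00] 0.05318102645361471 40.375
```

View pics/w17.png

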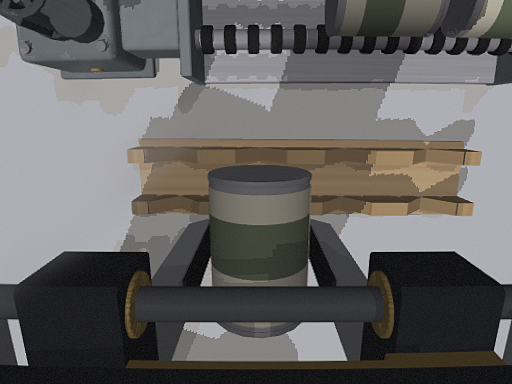

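>>> play_rows:
  steps:
    - {"x": 0, "y": -0.0008, "z": -0.05, "rx": 0, "ry": 0, "rz": -0.006, "hand": 0.04}
    - {"x": 0, "y": 0, "z": -0.05, "rx": 0, "ry": 0, "rz": 0, "hand": 0.04}
    - {"x": 0, "y": 0, "z": -0.03, "rx": 0, "ry": 0, "rz": 0, "hand": 0.04}
    - {"x": 0, "y": 0, "z": -0.013, "rx": 0, "ry": 0, "rz": 0, "hand": 0.04}
    - {"x": 0, "y": 0, "z": 0, "rx": 0, "ry": 0, "rz": 0, "hand": 0.04}
    - {"x": 0, "y": 0, "z": 0, "rx": 0, "ry": 0, "rz": 0, "hand": 0.04}

```text
time: 41.12
tool_pos: [0.4244, -0.0788, 0.0499]
ee_rot: [-1.568, -0.001, -1.563]
wrist_force: [0.3, 0.3, -1.8]
width: 0.0531
```

>>> play_rows:
  steps:
    - {"x": 0, "y": 0, "z": -0.003, "rx": 0, "ry": 0, "rz": 0, "hand": 0.04}
    - {"x": 0, "y": 0, "z": -0.002, "rx": 0, "ry": 0, "rz": 0, "hand": 0.04}
    - {"x": 0, "y": 0, "z": 0, "rx": 0, "ry": 0, "rz": 0, "hand": 0.04}

```text
time: 41.5
tool_pos: [0.4235, -0.0787, 0.0438]
ee_rot: [-1.569, -0.001, -1.563]
wrist_force: [0.8, -1.1, -0.8]
width: 0.0531
```

>>> play_rows:
  steps:
    - {"x": 0, "y": 0, "z": -0.001, "rx": 0, "ry": 0, "rz": 0, "hand": 0.04}
    - {"x": 0, "y": 0, "z": -0.001, "rx": 0, "ry": 0, "rz": 0, "hand": 0.04}
    - {"x": 0, "y": 0, "z": 0, "rx": 0, "ry": 0, "rz": 0, "hand": 0.04}

```text
time: 41.88
tool_pos: [0.4237, -0.079, 0.0434]
ee_rot: [-1.569, -0.002, -1.563]
wrist_force: [-3.7, -0.6, 9.9]
width: 0.0533
```

>>> play_rows:
  steps:
    - {"x": 0, "y": 0, "z": 0, "rx": 0, "ry": 0, "rz": 0, "hand": 0.072}
    - {"x": 0, "y": 0, "z": 0, "rx": 0, "ry": 0, "rz": 0, "hand": 0.072}
    - {"x": 0, "y": 0, "z": 0.02, "rx": 0, "ry": 0, "rz": 0, "hand": 0.072}
    - {"x": 0, "y": 0, "z": 0.055, "rx": 0, "ry": 0, "rz": 0, "hand": 0.072}
    - {"x": 0, "y": 0, "z": 0.055, "rx": 0, "ry": 0, "rz": 0, "hand": 0.072}
    - {"x": 0.01, "y": -0.008, "z": 0.02, "rx": 0, "ry": 0, "rz": 0.175, "hand": 0.072}
    - {"x": 0.02, "y": -0.01, "z": 0, "rx": 0, "ry": 0, "rz": 0.18, "hand": 0.072}
    - {"x": 0.02, "y": -0.01, "z": 0, "rx": 0, "ry": 0, "rz": 0.18, "hand": 0.072}

```text
time: 42.88
tool_pos: [0.4736, -0.1065, 0.1913]
ee_rot: [-1.57, -0.0, -1.022]
wrist_force: [-0.7, 0.1, 0.0]
width: 0.0719
```

>>> play_rows:
  steps:
    - {"x": 0.02, "y": -0.01, "z": 0, "rx": 0, "ry": 0, "rz": 0.18, "hand": 0.072}
    - {"x": 0.02, "y": -0.01, "z": 0, "rx": 0, "ry": 0, "rz": 0.18, "hand": 0.072}
    - {"x": 0.02, "y": -0.014, "z": 0, "rx": 0, "ry": 0, "rz": 0.18, "hand": 0.072}
    - {"x": 0.02, "y": -0.014, "z": 0, "rx": 0, "ry": 0, "rz": 0.18, "hand": 0.072}
    - {"x": 0.026, "y": -0.015, "z": 0, "rx": 0, "ry": 0, "rz": 0.18, "hand": 0.072}
    - {"x": 0, "y": 0, "z": -0.03, "rx": 0, "ry": 0, "rz": 0.15, "hand": 0.072}
    - {"x": 0, "y": 0, "z": 0, "rx": 0, "ry": 0, "rz": 0, "hand": 0.072}
    - {"x": 0, "y": 0, "z": 0, "rx": 0, "ry": 0, "rz": 0, "hand": 0.072}

```text
time: 43.88
tool_pos: [0.5789, -0.1692, 0.1615]
ee_rot: [-1.571, -0.0, 0.02]
wrist_force: [0.6, 0.6, 0.4]
width: 0.0722
```

Run:
```python
from h import *
s=snapshot('wrist');save(s,'w18')
o=robot.get_obs();print(o['tool_pos'],o['ee_rot'],o['width'],o['time'])
```

```text
[ 0.57927783 -0.16931138  0.16232891] [-1.57129175e+00 -1.49526184e-03  2.05509698e-02] 0.07186826053581132 43.925
```

View pics/w18.png

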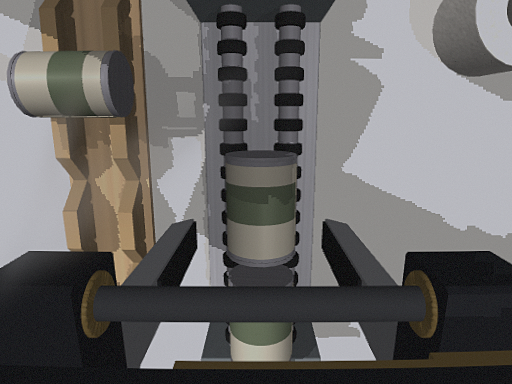

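>>> play_rows:
  steps:
    - {"x": 0.0006, "y": 0, "z": -0.045, "rx": 0, "ry": 0, "rz": 0, "hand": 0.072}
    - {"x": 0, "y": 0, "z": -0.034, "rx": 0, "ry": 0, "rz": 0, "hand": 0.072}
    - {"x": 0, "y": 0, "z": 0, "rx": 0, "ry": 0, "rz": 0, "hand": 0.072}
    - {"x": 0, "y": 0, "z": 0, "rx": 0, "ry": 0, "rz": 0, "hand": 0.072}
    - {"x": 0, "y": 0, "z": 0, "rx": 0, "ry": 0, "rz": 0, "hand": 0.04}
    - {"x": 0, "y": 0, "z": 0, "rx": 0, "ry": 0, "rz": 0, "hand": 0.04}
    - {"x": 0, "y": 0, "z": 0, "rx": 0, "ry": 0, "rz": 0, "hand": 0.04}

```text
time: 44.8
tool_pos: [0.5803, -0.1697, 0.0838]
ee_rot: [-1.572, -0.002, 0.022]
wrist_force: [-0.6, 0.2, 4.0]
width: 0.0536
```

>>> play_rows:
  steps:
    - {"x": 0, "y": 0, "z": 0.03, "rx": 0, "ry": 0, "rz": 0, "hand": 0.04}
    - {"x": 0, "y": 0, "z": 0.05, "rx": 0, "ry": 0, "rz": 0, "hand": 0.04}
    - {"x": -0.01, "y": 0, "z": 0.03, "rx": 0, "ry": 0, "rz": -0.15, "hand": 0.04}
    - {"x": -0.02, "y": 0, "z": 0, "rx": 0, "ry": 0, "rz": -0.18, "hand": 0.04}
    - {"x": -0.025, "y": 0, "z": 0, "rx": 0, "ry": 0, "rz": -0.18, "hand": 0.04}
    - {"x": -0.025, "y": 0, "z": 0, "rx": 0, "ry": 0, "rz": -0.18, "hand": 0.04}
    - {"x": -0.025, "y": 0, "z": 0, "rx": 0, "ry": 0, "rz": -0.18, "hand": 0.04}
    - {"x": -0.025, "y": 0, "z": 0, "rx": 0, "ry": 0, "rz": -0.18, "hand": 0.04}

```text
time: 45.8
tool_pos: [0.4484, -0.1691, 0.1914]
ee_rot: [-1.572, 0.001, -1.034]
wrist_force: [0.1, 0.5, -2.5]
width: 0.0535
```

>>> play_rows:
  steps:
    - {"x": -0.025, "y": 0, "z": 0, "rx": 0, "ry": 0, "rz": -0.18, "hand": 0.04}
    - {"x": 0, "y": 0, "z": 0, "rx": 0, "ry": 0, "rz": -0.18, "hand": 0.04}
    - {"x": 0, "y": 0, "z": 0, "rx": 0, "ry": 0, "rz": -0.174, "hand": 0.04}
    - {"x": 0, "y": 0, "z": 0, "rx": 0, "ry": 0, "rz": 0, "hand": 0.04}
    - {"x": 0, "y": 0, "z": 0, "rx": 0, "ry": 0, "rz": 0, "hand": 0.04}
    - {"x": 0, "y": 0, "z": 0, "rx": 0, "ry": 0, "rz": 0, "hand": 0.04}

```text
time: 46.55
tool_pos: [0.4246, -0.1693, 0.192]
ee_rot: [-1.571, 0.0, -1.561]
wrist_force: [1.0, -0.9, -1.4]
width: 0.0535
```

Run:
```python
from h import *
s=snapshot('wrist');save(s,'w19')
o=robot.get_obs();print(o['tool_pos'],o['ee_rot'],o['width'],o['time'])
```

```text
[ 0.42457363 -0.16931586  0.19204438] [-1.57110227e+00  8.40190759e-05 -1.56089830e+00] 0.053542244866280744 46.6
```

View pics/w19.png

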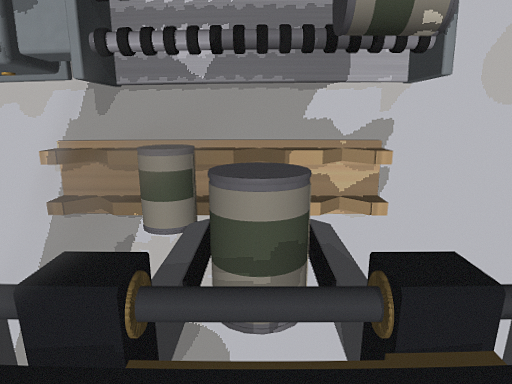

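>>> play_rows:
  steps:
    - {"x": 0, "y": 0.001, "z": -0.05, "rx": 0, "ry": 0, "rz": 0, "hand": 0.04}
    - {"x": 0, "y": 0, "z": -0.05, "rx": 0, "ry": 0, "rz": 0, "hand": 0.04}
    - {"x": 0, "y": 0, "z": -0.03, "rx": 0, "ry": 0, "rz": 0, "hand": 0.04}
    - {"x": 0, "y": 0, "z": -0.015, "rx": 0, "ry": 0, "rz": 0, "hand": 0.04}
    - {"x": 0, "y": 0, "z": 0, "rx": 0, "ry": 0, "rz": 0, "hand": 0.04}
    - {"x": 0, "y": 0, "z": -0.002, "rx": 0, "ry": 0, "rz": 0, "hand": 0.04}
    - {"x": 0, "y": 0, "z": 0, "rx": 0, "ry": 0, "rz": 0, "hand": 0.04}

```text
time: 47.48
tool_pos: [0.4253, -0.1686, 0.0462]
ee_rot: [-1.569, -0.001, -1.562]
wrist_force: [0.2, -0.2, -2.7]
width: 0.0536
```

>>> play_rows:
  steps:
    - {"x": 0, "y": 0, "z": -0.001, "rx": 0, "ry": 0, "rz": 0, "hand": 0.04}
    - {"x": 0, "y": 0, "z": -0.001, "rx": 0, "ry": 0, "rz": 0, "hand": 0.04}
    - {"x": 0, "y": 0, "z": 0, "rx": 0, "ry": 0, "rz": 0, "hand": 0.04}

```text
time: 47.85
tool_pos: [0.4252, -0.169, 0.0442]
ee_rot: [-1.569, -0.002, -1.562]
wrist_force: [-0.2, -2.0, 1.3]
width: 0.0535
```

Contact. Release, then fetch the last can (−98 spot).

>>> play_rows:
  steps:
    - {"x": 0, "y": 0, "z": -0.001, "rx": 0, "ry": 0, "rz": 0, "hand": 0.04}
    - {"x": 0, "y": 0, "z": 0, "rx": 0, "ry": 0, "rz": 0, "hand": 0.07}
    - {"x": 0, "y": 0, "z": 0, "rx": 0, "ry": 0, "rz": 0, "hand": 0.07}
    - {"x": 0, "y": 0, "z": 0.02, "rx": 0, "ry": 0, "rz": 0, "hand": 0.07}
    - {"x": 0, "y": 0, "z": 0.055, "rx": 0, "ry": 0, "rz": 0, "hand": 0.07}
    - {"x": 0, "y": 0, "z": 0.055, "rx": 0, "ry": 0, "rz": 0, "hand": 0.072}
    - {"x": 0.01, "y": -0.009, "z": 0.02, "rx": 0, "ry": 0, "rz": 0.175, "hand": 0.072}
    - {"x": 0.02, "y": -0.011, "z": 0, "rx": 0, "ry": 0, "rz": 0.18, "hand": 0.072}

```text
time: 48.85
tool_pos: [0.4559, -0.189, 0.1951]
ee_rot: [-1.567, -0.004, -1.201]
wrist_force: [-0.6, 0.6, -1.1]
width: 0.0723
```

>>> play_rows:
  steps:
    - {"x": 0.02, "y": -0.011, "z": 0, "rx": 0, "ry": 0, "rz": 0.18, "hand": 0.072}
    - {"x": 0.02, "y": -0.011, "z": 0, "rx": 0, "ry": 0, "rz": 0.18, "hand": 0.072}
    - {"x": 0.02, "y": -0.014, "z": 0, "rx": 0, "ry": 0, "rz": 0.18, "hand": 0.072}
    - {"x": 0.02, "y": -0.014, "z": 0, "rx": 0, "ry": 0, "rz": 0.18, "hand": 0.072}
    - {"x": 0.02, "y": -0.014, "z": 0, "rx": 0, "ry": 0, "rz": 0.18, "hand": 0.072}
    - {"x": 0.027, "y": -0.015, "z": 0, "rx": 0, "ry": 0, "rz": 0.18, "hand": 0.072}
    - {"x": 0, "y": 0, "z": -0.03, "rx": 0, "ry": 0, "rz": 0.149, "hand": 0.072}
    - {"x": 0, "y": 0, "z": 0, "rx": 0, "ry": 0, "rz": 0, "hand": 0.072}

```text
time: 49.85
tool_pos: [0.58, -0.2664, 0.158]
ee_rot: [-1.567, 0.007, 0.02]
wrist_force: [-0.2, 0.0, 0.7]
width: 0.0721
```

Run:
```python
from h import *
s=snapshot('wrist');save(s,'w20')
o=robot.get_obs();print(o['tool_pos'],o['ee_rot'],o['width'],o['time'])
```

```text
[ 0.58070193 -0.26671653  0.16012897] [-1.56830832  0.00363952  0.01949341] 0.07166204896422809 49.9
```

View pics/w20.png

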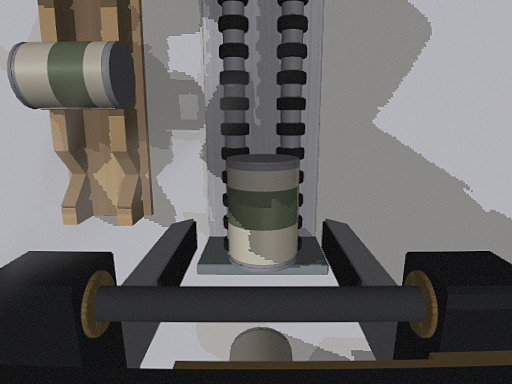

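>>> play_rows:
  steps:
    - {"x": 0.0014, "y": -0.0015, "z": -0.045, "rx": 0, "ry": 0, "rz": 0, "hand": 0.072}
    - {"x": 0, "y": 0, "z": -0.034, "rx": 0, "ry": 0, "rz": 0, "hand": 0.072}
    - {"x": 0, "y": 0, "z": 0, "rx": 0, "ry": 0, "rz": 0, "hand": 0.072}
    - {"x": 0, "y": 0, "z": 0, "rx": 0, "ry": 0, "rz": 0, "hand": 0.072}
    - {"x": 0, "y": 0, "z": 0, "rx": 0, "ry": 0, "rz": 0, "hand": 0.04}
    - {"x": 0, "y": 0, "z": 0, "rx": 0, "ry": 0, "rz": 0, "hand": 0.04}
    - {"x": 0, "y": 0, "z": 0, "rx": 0, "ry": 0, "rz": 0, "hand": 0.04}

```text
time: 50.78
tool_pos: [0.5823, -0.2694, 0.0851]
ee_rot: [-1.572, 0.001, 0.022]
wrist_force: [-4.3, 0.6, 5.2]
width: 0.0532
```

>>> play_rows:
  steps:
    - {"x": 0, "y": 0, "z": 0.03, "rx": 0, "ry": 0, "rz": 0, "hand": 0.04}
    - {"x": 0, "y": 0, "z": 0.05, "rx": 0, "ry": 0, "rz": 0, "hand": 0.04}
    - {"x": -0.01, "y": 0.002, "z": 0.03, "rx": 0, "ry": 0, "rz": -0.15, "hand": 0.04}
    - {"x": -0.02, "y": 0.002, "z": 0, "rx": 0, "ry": 0, "rz": -0.18, "hand": 0.04}
    - {"x": -0.025, "y": 0.002, "z": 0, "rx": 0, "ry": 0, "rz": -0.18, "hand": 0.04}
    - {"x": -0.025, "y": 0.002, "z": 0, "rx": 0, "ry": 0, "rz": -0.18, "hand": 0.04}
    - {"x": -0.025, "y": 0.002, "z": 0, "rx": 0, "ry": 0, "rz": -0.18, "hand": 0.04}
    - {"x": -0.025, "y": 0, "z": 0, "rx": 0, "ry": 0, "rz": -0.18, "hand": 0.04}

```text
time: 51.78
tool_pos: [0.4523, -0.2585, 0.1928]
ee_rot: [-1.57, 0.0, -1.034]
wrist_force: [-0.2, -0.6, -1.4]
width: 0.0535
```

>>> play_rows:
  steps:
    - {"x": -0.026, "y": 0, "z": 0, "rx": 0, "ry": 0, "rz": -0.18, "hand": 0.04}
    - {"x": 0, "y": 0, "z": 0, "rx": 0, "ry": 0, "rz": -0.18, "hand": 0.04}
    - {"x": 0, "y": 0, "z": 0, "rx": 0, "ry": 0, "rz": -0.174, "hand": 0.04}
    - {"x": 0, "y": 0, "z": 0, "rx": 0, "ry": 0, "rz": 0, "hand": 0.04}
    - {"x": 0, "y": 0, "z": 0, "rx": 0, "ry": 0, "rz": 0, "hand": 0.04}
    - {"x": 0, "y": 0, "z": 0, "rx": 0, "ry": 0, "rz": 0, "hand": 0.04}

```text
time: 52.52
tool_pos: [0.427, -0.2588, 0.1931]
ee_rot: [-1.571, 0.0, -1.561]
wrist_force: [0.1, -0.7, -2.6]
width: 0.0534
```

Run:
```python
from h import *
s=snapshot('wrist');save(s,'w21')
o=robot.get_obs();print(o['tool_pos'],o['ee_rot'],o['width'],o['time'])
```

```text
[ 0.42704969 -0.25884042  0.19311202] [-1.57083921e+00  2.55382329e-05 -1.56091113e+00] 0.053687077058097124 52.575
```

View pics/w21.png

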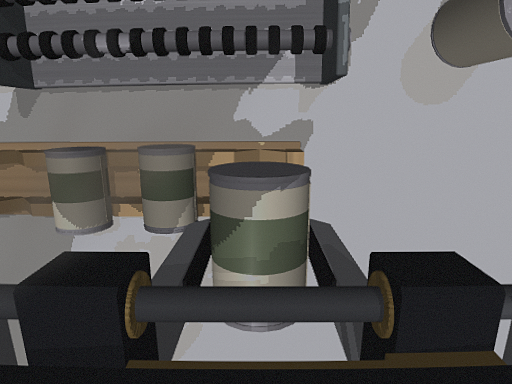

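>>> play_rows:
  steps:
    - {"x": -0.003, "y": 0.0008, "z": -0.05, "rx": 0, "ry": 0, "rz": 0, "hand": 0.04}
    - {"x": 0, "y": 0, "z": -0.05, "rx": 0, "ry": 0, "rz": 0, "hand": 0.04}
    - {"x": 0, "y": 0, "z": -0.03, "rx": 0, "ry": 0, "rz": 0, "hand": 0.04}
    - {"x": 0, "y": 0, "z": -0.015, "rx": 0, "ry": 0, "rz": 0, "hand": 0.04}
    - {"x": 0, "y": 0, "z": 0, "rx": 0, "ry": 0, "rz": 0, "hand": 0.04}
    - {"x": 0, "y": 0, "z": -0.002, "rx": 0, "ry": 0, "rz": 0, "hand": 0.04}
    - {"x": 0, "y": 0, "z": 0, "rx": 0, "ry": 0, "rz": 0, "hand": 0.04}

```text
time: 53.45
tool_pos: [0.4245, -0.2583, 0.0471]
ee_rot: [-1.57, -0.001, -1.562]
wrist_force: [0.3, 0.3, -2.3]
width: 0.0534
```

>>> play_rows:
  steps:
    - {"x": 0, "y": 0, "z": -0.001, "rx": 0, "ry": 0, "rz": 0, "hand": 0.04}
    - {"x": 0, "y": 0, "z": -0.001, "rx": 0, "ry": 0, "rz": 0, "hand": 0.04}
    - {"x": 0, "y": 0, "z": 0, "rx": 0, "ry": 0, "rz": 0, "hand": 0.04}

```text
time: 53.82
tool_pos: [0.4246, -0.259, 0.0455]
ee_rot: [-1.569, -0.002, -1.562]
wrist_force: [-0.3, -1.5, 4.2]
width: 0.0534
```

Seated contact. I release, rise, and look over everything.

>>> play_rows:
  steps:
    - {"x": 0, "y": 0, "z": 0, "rx": 0, "ry": 0, "rz": 0, "hand": 0.07}
    - {"x": 0, "y": 0, "z": 0, "rx": 0, "ry": 0, "rz": 0, "hand": 0.07}
    - {"x": 0, "y": 0, "z": 0.02, "rx": 0, "ry": 0, "rz": 0, "hand": 0.07}
    - {"x": 0, "y": 0, "z": 0.055, "rx": 0, "ry": 0, "rz": 0, "hand": 0.07}
    - {"x": 0, "y": 0, "z": 0.06, "rx": 0, "ry": 0, "rz": 0, "hand": 0.07}
    - {"x": 0, "y": 0.05, "z": 0.06, "rx": 0, "ry": 0, "rz": 0, "hand": 0.07}
    - {"x": 0, "y": 0.06, "z": 0.05, "rx": 0, "ry": 0, "rz": 0, "hand": 0.07}
    - {"x": 0, "y": 0.03, "z": 0.01, "rx": 0, "ry": 0, "rz": 0, "hand": 0.07}

```text
time: 54.82
tool_pos: [0.4248, -0.1386, 0.2807]
ee_rot: [-1.565, -0.002, -1.561]
wrist_force: [0.2, -0.5, -1.3]
width: 0.0698
```

>>> play_rows:
  steps:
    - {"x": 0, "y": 0, "z": 0, "rx": 0, "ry": 0, "rz": 0, "hand": 0.07}
    - {"x": 0, "y": 0, "z": 0, "rx": 0, "ry": 0, "rz": 0, "hand": 0.07}
    - {"x": 0, "y": 0, "z": 0, "rx": 0, "ry": 0, "rz": 0, "hand": 0.07}
    - {"x": 0, "y": 0, "z": 0, "rx": 0, "ry": 0, "rz": 0, "hand": 0.07}

```text
time: 55.32
tool_pos: [0.4237, -0.1407, 0.2762]
ee_rot: [-1.573, 0.001, -1.563]
wrist_force: [-0.2, -0.3, -0.2]
width: 0.0698
```

Run:
```python
from h import *
s=snapshot('wrist');save(s,'w22')
P=cloud(s).reshape(-1,3)
c=P[(P[:,0]>.36)&(P[:,0]<.48)&(P[:,1]<.07)&(P[:,1]>-.33)&(P[:,2]>.06)&(P[:,2]<.09)]
lab=cv2.kmeans(c[:,1:2].astype(np.float32),3,None,(3,50,1e-6),5,cv2.KMEANS_PP_CENTERS)[1][:,0]
for i in range(3):
    j=c[lab==i];w=j[j[:,2]>.072];vx,vy,_,_=cv2.fitLine(w[:,:2].astype(np.float32),2,0,.01,.01).ravel()
    print('can',((j.min(0)+j.max(0))/2).round(4),np.percentile(j[:,2],97),np.degrees(np.arctan2(vy,vx)))
k=P[(np.hypot(P[:,0]-.5752,P[:,1]-.0852)<.023)&(np.hypot(P[:,0]-.5752,P[:,1]-.0852)>.018)&(P[:,2]>.1)];print('hub top',np.percentile(k[:,2],[10,50,90]),len(k))
t=snapshot('scene');save(t,'s7');print(robot.get_obs()['wrist_force'],robot.get_obs()['time'])
```

```text
can [ 0.4248 -0.2581  0.0711] 0.08018926972912778 0.3441183
can [ 0.4219 -0.0789  0.071 ] 0.08055425069970326 -0.046783317
can [ 0.4247 -0.1682  0.071 ] 0.08036177699004145 0.51079655
hub top [0.11524389 0.13561627 0.13775686] 852
[ 0.22910585 -0.11384501  0.65782008] 55.425
```

View pics/w22.png

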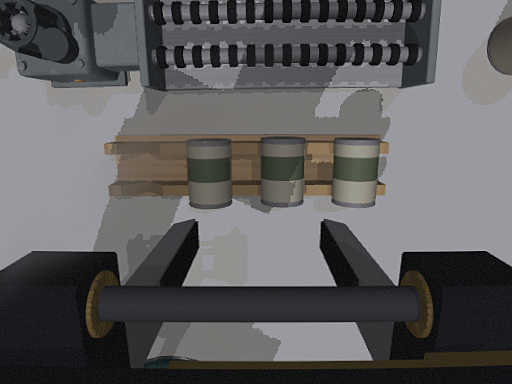

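View pics/s7.png

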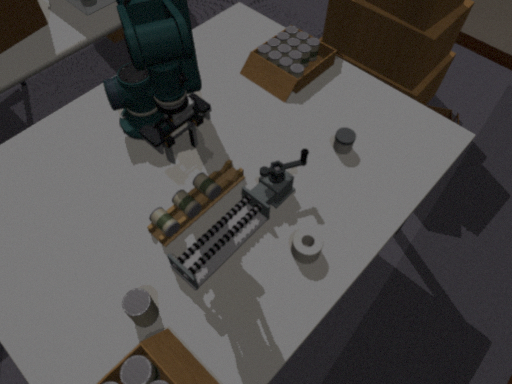

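The three cans lie in their notches, at the same positions and heights as at the start. The crank hub top is at 0.136 m, so it is home, and the bystanders are where they were. I hand the job in.

```bash
python3 -c "
from bench import workorder
print(workorder.close_job())"
```

```text
the job is handed in; nothing more can be done
None
```

I fitted the crank, laid the three cans in the cradle and turned the crank two full turns. I then put each can back in a notch of its own and handed the job in at about 55 s. The hand-in gives no verdict.

- **Crank fit:** it meshed without force and met the shoulder firmly. At the end the hub top measured 0.136 m, which is the height for fully home.
- **Turns:** two full turns anticlockwise, taking the shaft to about 12.6 rad by estimate. I measured the starting angle from the camera and followed the knob round; the joint itself gives no reading.
- **Cans:** in the last pictures they lie in notches 0, 1 and 2. They are within about 2 mm of the rack's midline, square within about 1 degree, and at seated height to within the roughly 2 mm camera accuracy.
- **Bystanders:** the paste pot, label roll and tall can look unmoved in the last overview picture; I did not measure them.
- **Disturbances:** I saw no knock to the crank and no slackening of the grip.
- **Disagreements:** no check failed. The overhead camera read heights 1–2 mm higher than the wrist camera.

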